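# Clamp the test bars under the cam bridge

### The job

Lay every loose dog-bone test bar flat in its own seat of the clamping fixture, swing the blue bridge fully home over them and drop the yellow-headed retaining pin all the way down through the bridge and the block below. Set the T-handled nut so that its red end points at the green mark on its dial, and only then flip the red cam lever fully down to clamp the bars.

Things in the scene. Friction and masses are not known exactly. Their poses are not given: they have to be found in the camera images.
- bar_1_mid (a point): centre (half-way up, 6 mm above its underside) of the yellow dog-bone test bar, 100 mm long (x axis), 12 mm thick, 60 g; its ends are 26 mm wide and 24 to 26 mm long, its waist 52 mm long and 14 mm wide between them (grasp it across the waist). Either way round is the same. Two or three of the three bars are there.
- bar_1: the same yellow test bar; origin at the centre of its underside
- bar_2_mid (a point): centre (half-way up, 6 mm above its underside) of the orange dog-bone test bar, 100 mm long (x axis), 12 mm thick, 60 g; its ends are 26 mm wide and 24 to 26 mm long, its waist 52 mm long and 14 mm wide between them (grasp it across the waist). Either way round is the same. Two or three of the three bars are there.
- bar_2: the same orange test bar; origin at the centre of its underside
- bar_3_mid (a point): centre (half-way up, 6 mm above its underside) of the green dog-bone test bar, 100 mm long (x axis), 12 mm thick, 60 g; its ends are 26 mm wide and 24 to 26 mm long, its waist 52 mm long and 14 mm wide between them (grasp it across the waist). Either way round is the same. Two or three of the three bars are there.
- bar_3: the same green test bar; origin at the centre of its underside
- seat_1 (a point): seat 1 of the fixture, the one next to the pin block: centre of the seat on its resting height (tops of two steel rails, 23 mm above the desk); a bar lies along the seat's x axis, its ends on the rails, which lie 36 mm to either side of the centre; between the rails it is free for 8 mm below. z is up. Seats are 50 mm apart; blue ribs 4 mm high and 17 mm wide part the bar ends, with 3.5 mm play to either side. Any bar may go in any seat.
- seat_2 (a point): seat 2 of the fixture, the middle one, under the nut when the bridge is home: centre of the seat on its resting height (tops of two steel rails, 23 mm above the desk); a bar lies along the seat's x axis, its ends on the rails, which lie 36 mm to either side of the centre; between the rails it is free for 8 mm below. z is up. Seats are 50 mm apart; blue ribs 4 mm high and 17 mm wide part the bar ends, with 3.5 mm play to either side. Any bar may go in any seat.
- seat_3 (a point): seat 3 of the fixture, the one next to the hinge post: centre of the seat on its resting height (tops of two steel rails, 23 mm above the desk); a bar lies along the seat's x axis, its ends on the rails, which lie 36 mm to either side of the centre; between the rails it is free for 8 mm below. z is up. Seats are 50 mm apart; blue ribs 4 mm high and 17 mm wide part the bar ends, with 3.5 mm play to either side. Any bar may go in any seat.
- pad_1: black rubber pad under the bridge, over seat 1 when the bridge is home, 14 x 34 x 7 mm, origin at the centre of its underside; sprung on its own and lowered by nut and cam. With the nut at its mark it hangs about 3 to 4 mm over its bar while the lever is up, and presses it with about 5 N when the lever is down.
- pad_2: black rubber pad under the bridge, over seat 2 when the bridge is home, 14 x 34 x 7 mm, origin at the centre of its underside; sprung on its own and lowered by nut and cam. With the nut at its mark it hangs about 3 to 4 mm over its bar while the lever is up, and presses it with about 5 N when the lever is down.
- pad_3: black rubber pad under the bridge, over seat 3 when the bridge is home, 14 x 34 x 7 mm, origin at the centre of its underside; sprung on its own and lowered by nut and cam. With the nut at its mark it hangs about 3 to 4 mm over its bar while the lever is up, and presses it with about 5 N when the lever is down.
- hinge (a point): the vertical hinge axis of the bridge, 70 mm above the desk (top of the bridge beam). The fixture is a fixed aluminium plate 110 x 300 x 15 mm; this point's axes are those of the fixture: the bridge, when home, runs from here along -y, and x points away from the robot.
- bridge (a joint): angle of the swing bridge, rad: 0 = fully home across the seats (a stop), grows as its free end swings away from the robot (counter-clockwise seen from above), up to 1.3; starts at 1.08 to 1.18. It turns stiffly (0.25 N m) and stays where it is left. The blue beam is 24 mm wide, from 55 to 70 mm above the desk.
- bridge_grip (a point): middle (102 mm above the desk) of the upright black hand-knob on the side arm of the bridge, 92 mm from the hinge axis (with the bridge home: 60 mm beyond the beam as seen from the robot, 70 mm along it from the hinge); 18 mm in diameter, its top 114 mm above the desk, the blue arm below it at 67 mm; grasp it from above and lead it round the hinge up to the stop.
- bridge_eye (a point): mouth of the 14 mm pin hole through the bridge's dark end piece (15 mm thick), at its top, 70 mm above the desk, 245 mm from the hinge axis; it stands over the bore when the bridge is home
- bore (a point): mouth of the 14 mm bore in the fixed dark block under the end of the bridge, 50 mm above the desk; it goes 35 mm down. With the pin fully down (its head resting on the bridge) the centre of the pin's head is 33 mm above this point.
- pin_head (a point): centre of the yellow head of the retaining pin: head 20 mm in diameter and 26 mm high, below it a steel shank 10 mm in diameter and 50 mm long with a tapered tip (tip 63 mm below this point). z along the pin, upwards. It starts upright in its stand; 70 g.
- stand: grey stand of the pin, a fixed block 38 x 38 x 52 mm with a 14 mm hole; origin at the centre of its underside. The pin's head rests on its top; lift the pin by 55 mm to be clear.
- nut (a joint): angle of the setting nut, rad: 0 = its red end points at the green mark on the dial (towards the bridge's free end); positive = counter-clockwise from above, too slack; starts at 0.9 to 2.2, turns from -0.6 to 2.6. 2 mm of pad height per rad; friction 0.06 N m, it stays where it is left.
- nut_grip (a point): centre of the nut's T-handle, on its vertical axis in the middle of the bridge, 106 mm above the desk while the lever is up (the cam draws it down by 7 mm); the handle is a bar 46 mm long, 11 mm thick (grasp this) and 22 mm high, its top 117 mm above the desk; y axis along the bar, the red end at its -y
- lever (a joint): angle of the red cam lever, rad: 0 = fully down (clamped, a stop), 1.15 = fully up (free); starts at 1.0 to 1.14; friction 0.18 N m, it stays where it is left. It turns about a level axis along the bridge.
- lever_pivot (a point): pivot of the cam lever, 84 mm above the desk, 70 mm from the nut's axis towards the free end. With the lever down its axes are those of the bridge: the lever points along this point's -x axis (with the bridge home, towards the robot) and the axes turn with the lever.
- lever_tip (a point): upper face of the lever arm, 60 mm from the pivot (the arm ends at 66 mm) and 8 mm above the pivot line; the arm is 16 mm wide and 8 mm thick. Down, this face is 92 mm above the desk.
Not all that is in view belongs to the job. What is shaped like the bar_1 but purple is not meant. What is shaped like the part that bears pin_head but pink is not meant.

How it is judged:
On the way, in this order (a step that is already met when the one before it is completed fails the run):
1. every test bar that is there lies flat in a seat of its own, the bridge still swung aside (((horizontal distance between bar_1_mid and seat_1 below 0.012 m and z of bar_1_mid in the frame of seat_1 below 0.0085 m and angle between the x axis of bar_1_mid and the x axis of seat_1, either way round below 0.12 rad and angle between bar_1_mid's own z axis and vertical below 0.08 rad) or (horizontal distance between bar_1_mid and seat_2 below 0.012 m and z of bar_1_mid in the frame of seat_2 below 0.0085 m and angle between the x axis of bar_1_mid and the x axis of seat_2, either way round below 0.12 rad and angle between bar_1_mid's own z axis and vertical below 0.08 rad) or (horizontal distance between bar_1_mid and seat_3 below 0.012 m and z of bar_1_mid in the frame of seat_3 below 0.0085 m and angle between the x axis of bar_1_mid and the x axis of seat_3, either way round below 0.12 rad and angle between bar_1_mid's own z axis and vertical below 0.08 rad)) and ((horizontal distance between bar_2_mid and seat_1 below 0.012 m and z of bar_2_mid in the frame of seat_1 below 0.0085 m and angle between the x axis of bar_2_mid and the x axis of seat_1, either way round below 0.12 rad and angle between bar_2_mid's own z axis and vertical below 0.08 rad) or (horizontal distance between bar_2_mid and seat_2 below 0.012 m and z of bar_2_mid in the frame of seat_2 below 0.0085 m and angle between the x axis of bar_2_mid and the x axis of seat_2, either way round below 0.12 rad and angle between bar_2_mid's own z axis and vertical below 0.08 rad) or (horizontal distance between bar_2_mid and seat_3 below 0.012 m and z of bar_2_mid in the frame of seat_3 below 0.0085 m and angle between the x axis of bar_2_mid and the x axis of seat_3, either way round below 0.12 rad and angle between bar_2_mid's own z axis and vertical below 0.08 rad)) and ((horizontal distance between bar_3_mid and seat_1 below 0.012 m and z of bar_3_mid in the frame of seat_1 below 0.0085 m and angle between the x axis of bar_3_mid and the x axis of seat_1, either way round below 0.12 rad and angle between bar_3_mid's own z axis and vertical below 0.08 rad) or (horizontal distance between bar_3_mid and seat_2 below 0.012 m and z of bar_3_mid in the frame of seat_2 below 0.0085 m and angle between the x axis of bar_3_mid and the x axis of seat_2, either way round below 0.12 rad and angle between bar_3_mid's own z axis and vertical below 0.08 rad) or (horizontal distance between bar_3_mid and seat_3 below 0.012 m and z of bar_3_mid in the frame of seat_3 below 0.0085 m and angle between the x axis of bar_3_mid and the x axis of seat_3, either way round below 0.12 rad and angle between bar_3_mid's own z axis and vertical below 0.08 rad)) and value of joint bridge above 0.3 rad), for 0.2 s.
2. the bridge is home and the pin is fully down through bridge and block (value of joint bridge below 0.03 rad and horizontal distance between pin_head and bore below 0.006 m and z of pin_head in the frame of bore below 0.036 m and angle between pin_head's own z axis and vertical below 0.12 rad), for 0.2 s.
3. the cam lever is fully down, with the nut at its mark (all of step 2 and value of joint nut between -0.22 and 0.22 rad and value of joint lever below 0.08 rad), for 0.2 s.
At the end, for the whole second after the job is handed in: Each bar present lies in a seat (12 mm, 0.12 rad), pressed by a pad with over 2 N; bridge within 0.03 rad of home; pin down in the bore (6 mm sideways, head centre under 36 mm above its mouth, upright within 0.12 rad); nut within 0.22 rad of its mark; lever within 0.08 rad of down (all of step 3 and ((horizontal distance between bar_1_mid and seat_1 below 0.012 m and z of bar_1_mid in the frame of seat_1 below 0.0085 m and angle between the x axis of bar_1_mid and the x axis of seat_1, either way round below 0.12 rad and angle between bar_1_mid's own z axis and vertical below 0.08 rad) or (horizontal distance between bar_1_mid and seat_2 below 0.012 m and z of bar_1_mid in the frame of seat_2 below 0.0085 m and angle between the x axis of bar_1_mid and the x axis of seat_2, either way round below 0.12 rad and angle between bar_1_mid's own z axis and vertical below 0.08 rad) or (horizontal distance between bar_1_mid and seat_3 below 0.012 m and z of bar_1_mid in the frame of seat_3 below 0.0085 m and angle between the x axis of bar_1_mid and the x axis of seat_3, either way round below 0.12 rad and angle between bar_1_mid's own z axis and vertical below 0.08 rad)) and ((horizontal distance between bar_2_mid and seat_1 below 0.012 m and z of bar_2_mid in the frame of seat_1 below 0.0085 m and angle between the x axis of bar_2_mid and the x axis of seat_1, either way round below 0.12 rad and angle between bar_2_mid's own z axis and vertical below 0.08 rad) or (horizontal distance between bar_2_mid and seat_2 below 0.012 m and z of bar_2_mid in the frame of seat_2 below 0.0085 m and angle between the x axis of bar_2_mid and the x axis of seat_2, either way round below 0.12 rad and angle between bar_2_mid's own z axis and vertical below 0.08 rad) or (horizontal distance between bar_2_mid and seat_3 below 0.012 m and z of bar_2_mid in the frame of seat_3 below 0.0085 m and angle between the x axis of bar_2_mid and the x axis of seat_3, either way round below 0.12 rad and angle between bar_2_mid's own z axis and vertical below 0.08 rad)) and ((horizontal distance between bar_3_mid and seat_1 below 0.012 m and z of bar_3_mid in the frame of seat_1 below 0.0085 m and angle between the x axis of bar_3_mid and the x axis of seat_1, either way round below 0.12 rad and angle between bar_3_mid's own z axis and vertical below 0.08 rad) or (horizontal distance between bar_3_mid and seat_2 below 0.012 m and z of bar_3_mid in the frame of seat_2 below 0.0085 m and angle between the x axis of bar_3_mid and the x axis of seat_2, either way round below 0.12 rad and angle between bar_3_mid's own z axis and vertical below 0.08 rad) or (horizontal distance between bar_3_mid and seat_3 below 0.012 m and z of bar_3_mid in the frame of seat_3 below 0.0085 m and angle between the x axis of bar_3_mid and the x axis of seat_3, either way round below 0.12 rad and angle between bar_3_mid's own z axis and vertical below 0.08 rad)) and contact force between any of pad_1, pad_2, pad_3 and bar_1 above 2 N and contact force between any of pad_1, pad_2, pad_3 and bar_2 above 2 N and contact force between any of pad_1, pad_2, pad_3 and bar_3 above 2 N); the robot touches nothing.
It fails at once if the lever is thrown (below 0.5 rad) while the nut is off its mark (more than 0.3 rad) (value of joint lever below 0.5 rad and (value of joint nut above 0.3 rad or value of joint nut below -0.3 rad)).
It fails at once if the lever is thrown (below 0.5 rad) while the pin is out of the bore (value of joint lever below 0.5 rad and (z of pin_head in the frame of bore above 0.05 m or horizontal distance between pin_head and bore above 0.02 m)).
Of bar_1, bar_2, bar_3 only 2 to 3 are there at a start; the rules pass over those that are not, and their reading is None.
At some moment in a run one of bar_1, bar_2, bar_3 may be knocked a few centimetres aside while the robot is not near it.
It also fails if it takes over 210 s, if anything falls off the work surface, if the arm or the gripper's body presses on something with over 40 N, if the wrist force passes 120 N, or if a joint passes its speed limit or range.

### The arm

A 6-joint arm with a two-finger parallel gripper is mounted at the origin on the work surface; the furniture and walls round the work are solid. World frame = base frame: x ahead of the robot, y to its left, z up, the work surface at z = 0. Lengths are in m, angles in rad, forces in N, time in s.
With the tool pointing down it reaches from about 0.35 to 0.95 m from the base axis. Payload 17.4 kg.
Tool frame: the origin (TCP) lies midway between the tips of the shut fingers; the grasp point (between the pads) lies 19 mm behind it; z points along the fingers, y is the line along which they close (so a half turn about z gives the same grasp; the last joint's range is limited). The gripper opens to 93 mm and grips with 3 to 60 N. Pads are 15 mm wide; open, the fingers measure 128 mm over their backs; the gripper's body (75 mm by 188 mm) begins 65 mm behind the grasp point.
Start: joints at [1.219, 0.116, 1.442, -0, 1.584, -0.038], TCP at [0.208, 0.642, 0.219] pointing down, gripper open.
Joint ranges: [-2.83, 2.83], [-0.83, 2.19], [0.07, 2.5], [-1.14, 4.28], [0.01, 3], [-2.97, 2.97]. Speed limits (rad/s): [1.89, 1.89, 2.22, 3.14, 3.14, 3.14].

### API

Orientations are given as a unit quaternion [x, y, z, w].
In Python, from station import bot, vision, order gives the robot as it stands.
- The arm moves only by the tool apply_moves, never from a script. Its argument "plan" is a list that holds one entry, the list of rows, each a list of 6 numbers: the shift along the tool's x, y, z in m, then the turn, a rotation vector about the tool's x, y, z in units of 5 degrees (1.0 is 5 degrees). A call has 1 to 10 rows; each row is the pose to reach, as a shift and turn from the pose commanded when the call began, along the tool's axes at that moment; what a row does not reach only later rows make up. A row lasts 1/12 s, in which the tool goes at most 41.7 mm and 7.16 degrees, less where a joint would pass 70% of its speed; a pose out of reach is approached as far as the arm can. A call with a gripper value outside its range is refused whole. "fingers" is the finger opening in m, from 0 to 0.093, set as the call begins (left out, the last holds). The fingers move at their own pace and stop on an object; "force" is the grip in N (left out, the last holds). Time passes only in rows, so rows that repeat a pose let the fingers close. It gives the time, the measured TCP pose, the force, the opening and the grip force at its end, in the units of the state.
- bot.observe(): the state, without advancing time (a new reading comes with each control period).
- vision.snapshot(name): name is "scene" or "side" or "wrist"; returns (picture, depth): 384x512x3 uint8, red, green, blue; 384x512 float32, m along the optical axis (not along the pixel's ray), 0 where there is no reading.
- vision.camera_model(name): a dict with "mtx" (3x3 intrinsics, pixels), "rvec" (rotation vector, rad) and "tvec" (3), from world to camera coordinates, as OpenCV has them. Camera axes: x right, y down, z forward; pixel columns grow to the right and rows downward; lengths in m; the calibration is good to about 2 mm. The wrist camera is an equidistant fisheye: a pixel r from the principal point sees the ray r / f radians off the axis. A picture is of the moment at which its call begins: read the wrist's pose just before it. camera_model takes no time and is no camera call; for the wrist camera it gives the pose at the moment of the call.
- order.hand_in(): hands the job in; it is judged then, once.
The state is a dict: "time": time; "q": joint angles; "qvel": joint speeds; "effort": joint torques, N m; "eef_pos": TCP position; "ee_rot": TCP orientation; "contact_force": force on the tool from outside, world axes, zero at the start; "ft_torque": the same for the moment, N m; "opening": finger opening in m; "grasp_force": force on a finger pad.
Only numpy, scipy, OpenCV 4.12 (cv2) and the standard library are available. Lean on these libraries where they do the work, as an engineer would, in place of code of your own. Each camera call takes 0.05 s, during which the arm holds its last target. There are 200 camera calls.

## Working session

There is one attempt and no reset: what is moved stays moved. The work goes in short steps, Python scripts to look and compute and a tool call to move; the robot and the scene stay as the last step left them, time stands still between calls to the robot, and variables do not carry over. Pictures are saved under pics/ and viewed, at most 14 in all, crops included, and the job is handed in when it is done.

Besides the shell and the picture viewer there is one more tool, called as name(argument=value, ...) on one line, values as JSON. apply_moves: Moves the arm, as the interface text tells. Its arguments: {"type":"object","properties":{"plan":{"type":"array","items":{"type":"array","items":{"type":"array","items":{"type":"number"}}}},"fingers":{"type":"number"},"force":{"type":"number"}},"required":["plan"]}

```bash
ls; mkdir -p pics; cat > h.py <<'E'
import numpy as np, cv2
from scipy.spatial.transform import Rotation as R
from station import bot, vision, order
def snap(n,f=None):
    m=vision.camera_model(n); p,d=vision.snapshot(n)
    if f: cv2.imwrite('pics/'+f,p[...,::-1])
    return p,d,m
def cloud(d,m,fish=False):
    K=np.array(m['mtx'],float); h,w=d.shape
    u,v=np.meshgrid(np.arange(w),np.arange(h))
    x=(u-K[0,2])/K[0,0]; y=(v-K[1,2])/K[1,1]
    if fish:
        r=np.hypot(x,y); s=np.where(r>1e-6,np.tan(np.minimum(r,1.5))/np.maximum(r,1e-6),1); x=x*s; y=y*s
    P=np.stack([x*d,y*d,d],-1)
    Rm=R.from_rotvec(np.ravel(m['rvec'])).as_matrix()
    W=(P-np.ravel(m['tvec']))@Rm
    W[d<=0]=np.nan
    return W
def st():
    s=bot.observe(); return s
def todelta(p,yaw=None):
    """target TCP world pos -> tool-frame shift; yaw = desired change about world z"""
    s=bot.observe(); Rt=R.from_quat(s['ee_rot'])
    return Rt.inv().apply(np.array(p)-s['eef_pos'])
E
python3 - <<'E'
from h import *
p,d,m=snap('scene','s0.png');p2,d2,m2=snap('side','d0.png')
s=st();print(s);print(R.from_quat(s['ee_rot']).as_matrix().round(3))
np.savez('s0',p=p,d=d,W=cloud(d,m)),np.savez('d0',p=p2,d=d2,W=cloud(d2,m2))
E
```

```text
pics
{'time': 0.1, 'q': array([ 1.21923680e+00,  1.16415081e-01,  1.44214014e+00,  2.75693713e-05,
        1.58397537e+00, -3.78191805e-02]), 'qvel': array([-0.00020632, -0.00142405, -0.0008326 ,  0.00026853, -0.00062252,
        0.00187319]), 'effort': array([ 4.78979600e-04, -7.22902250e+01, -6.23856711e+01,  7.79610733e-02,
        2.28191027e-02, -8.03777993e-05]), 'eef_pos': array([0.20827658, 0.64189956, 0.21803068]), 'ee_rot': array([ 1.56227390e-01,  9.87721004e-01, -4.57441147e-04, -1.04250464e-04]), 'contact_force': array([-0.61526636,  0.33162702, -0.40488078]), 'ft_torque': array([ 0.00158428, -0.00933282, -0.02482716]), 'grasp_force': 0.0, 'opening': 0.09306575876700579}
[[-0.951  0.309 -0.   ]
 [ 0.309  0.951 -0.001]
 [ 0.    -0.001 -1.   ]]
```

View pics/s0.png

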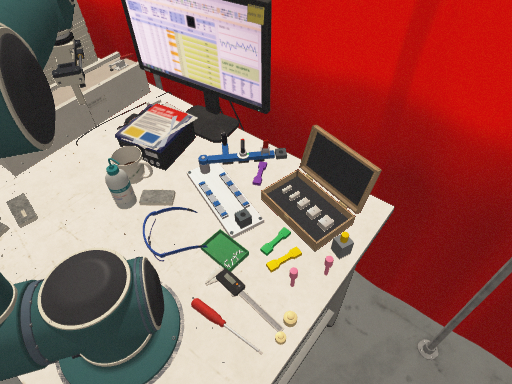

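View pics/d0.png

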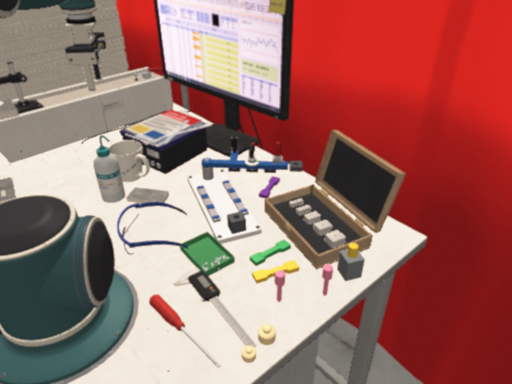

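The scene view shows the green bar (275,240), yellow bar (285,259), purple decoy (260,173), pin stand (343,243), fixture plate (225,200) with its block (242,216), and the bridge from its hinge (204,160) to its end (281,154). I see no orange bar.

```bash
cat >> h.py <<'E'
def hsv(p): return cv2.cvtColor(p,cv2.COLOR_RGB2HSV)
def blob(p,W,lo,hi,zr,xr=(0.2,1.2),yr=(-.8,.9)):
    H=hsv(p); k=np.all((H>=lo)&(H<=hi),-1)&(W[...,2]>zr[0])&(W[...,2]<zr[1])&(W[...,0]>xr[0])&(W[...,0]<xr[1])&(W[...,1]>yr[0])&(W[...,1]<yr[1])
    n,l,s,c=cv2.connectedComponentsWithStats(k.astype(np.uint8),connectivity=8)
    out=[]
    for i in range(1,n):
        if s[i,4]>=12:
            q=W[l==i]; e=np.median(q,0); X=q[:,:2]-q[:,:2].mean(0); w,V=np.linalg.eigh(X.T@X/len(X))
            out.append((s[i,4],c[i].round(0),q.mean(0).round(4),q.min(0).round(3),q.max(0).round(3),round(np.arctan2(V[1,1],V[0,1]),3),(np.sqrt(w)*3.46).round(3)))
    return out
E
python3 - <<'E'
from h import *
for f in('s0','d0'):
    z=np.load(f+'.npz');p,W=z['p'],z['W'];print(f)
    for n,lo,hi,zr in(('green',(45,120,60),(80,255,255),(.003,.04)),('yellow',(22,150,120),(32,255,255),(.003,.12)),('orange',(8,150,120),(19,255,255),(.003,.05)),('blue',(100,120,40),(120,255,255),(.01,.12)),('purple',(125,60,40),(150,255,255),(.003,.04)),('pink',(160,60,100),(175,200,255),(.003,.1))):
        for b in blob(p,W,lo,hi,zr): print(n,*b)
z=np.load('s0.npz')
for u,v in((204,160),(281,153),(242,212),(190,177),(262,224),(343,246)):print(u,v,z['W'][v,u].round(3))
E
```

```text
s0
green 242 [275. 241.] [ 0.4369 -0.0251  0.0119] [ 0.389 -0.044  0.005] [ 0.49  -0.004  0.016] -2.98 [0.022 0.109]
green 166 [231. 243.] [0.3365 0.0429 0.0089] [ 0.298 -0.018  0.003] [0.356 0.095 0.022] 1.743 [0.037 0.127]
green 14 [210. 240.] [0.2975 0.0866 0.0095] [0.286 0.082 0.003] [0.309 0.09  0.016] -3.06 [0.007 0.027]
green 16 [223. 244.] [0.318  0.0564 0.0039] [0.312 0.048 0.003] [0.323 0.066 0.006] 1.166 [0.011 0.02 ]
green 14 [210. 250.] [0.2786 0.0593 0.0074] [0.269 0.046 0.003] [0.286 0.071 0.018] 0.914 [0.007 0.033]
green 45 [218. 259.] [0.2817 0.0218 0.0104] [ 0.271 -0.01   0.003] [0.296 0.051 0.02 ] 1.444 [0.021 0.057]
yellow 107 [134. 132.] [0.2938 0.5284 0.107 ] [0.27  0.5   0.104] [0.318 0.556 0.111] 2.034 [0.034 0.052]
yellow 74 [344. 237.] [ 0.5581 -0.1527  0.0721] [ 0.551 -0.16   0.056] [ 0.569 -0.142  0.082] 2.035 [0.016 0.018]
yellow 291 [284. 259.] [ 0.4198 -0.0826  0.0116] [ 0.371 -0.097  0.004] [ 0.47  -0.065  0.016] 3.056 [0.023 0.108]
blue 103 [149. 137.] [0.3217 0.4725 0.1071] [0.298 0.448 0.104] [0.346 0.498 0.11 ] 2.163 [0.032 0.049]
blue 499 [232. 15
[... 2444 characters left out ...]
0. 206.] [0.3747 0.1744 0.0304] [0.368 0.168 0.028] [0.38  0.182 0.032] 0.967 [0.011 0.014]
blue 40 [160. 242.] [0.2228 0.0847 0.039 ] [0.201 0.078 0.031] [0.252 0.091 0.045] 2.949 [0.005 0.053]
purple 158 [269. 187.] [0.5596 0.2083 0.0147] [0.519 0.174 0.008] [0.602 0.249 0.019] -2.455 [0.021 0.109]
pink 142 [327. 275.] [ 0.4788 -0.1807  0.0623] [ 0.472 -0.187  0.011] [ 0.489 -0.169  0.08 ] -2.499 [0.013 0.014]
pink 150 [279. 282.] [ 0.3896 -0.1539  0.0608] [ 0.382 -0.16   0.01 ] [ 0.399 -0.144  0.081] -2.911 [0.012 0.013]
204 160 [0.421 0.311 0.071]
281 153 [0.641 0.204 0.057]
242 212 [0.406 0.086 0.05 ]
190 177 [0.372 0.331 0.01 ]
262 224 [0.448 0.049 0.   ]
343 246 [ 0.548 -0.163  0.052]
```

```bash
cat >> h.py <<'E'
def plan(p,psi):
    """row for TCP target p, tool y axis at world angle psi (deg), pointing down"""
    s=bot.observe(); R0=R.from_quat(s['ee_rot']); a=np.radians(psi)
    y=np.array([np.cos(a),np.sin(a),0]); z=np.array([0,0,-1.]); x=np.cross(y,z)
    R1=R.from_matrix(np.stack([x,y,z],1))
    print('row',R0.inv().apply(np.array(p)-s['eef_pos']).round(4),(np.degrees((R0.inv()*R1).as_rotvec())/5).round(3),'t',s['time'])
E
python3 -c "
from h import *
plan((.40,.16,.33),85.4)"
```

```text
row [-0.3311 -0.3993 -0.1116] [-1.100e-02 -2.000e-03 -2.675e+00] t 0.1
```

apply_moves(plan=[[[0, 0, -0.112, 0, 0, 0], [0, 0, -0.112, 0, 0, 0], [0, 0, -0.112, 0, 0, 0], [-0.331, -0.399, -0.112, 0, 0, -2.675], [-0.331, -0.399, -0.112, 0, 0, -2.675], [-0.331, -0.399, -0.112, 0, 0, -2.675], [-0.331, -0.399, -0.112, 0, 0, -2.675], [-0.331, -0.399, -0.112, 0, 0, -2.675], [-0.331, -0.399, -0.112, 0, 0, -2.675], [-0.331, -0.399, -0.112, 0, 0, -2.675]]])

```text
time: 0.93
eef_pos: [0.3163, 0.3691, 0.3304]
ee_rot: [0.04, 0.999, -0.0, -0.0]
contact_force: [0.1, -0.2, 0.6]
opening: 0.093
grasp_force: 0.0
```

```bash
python3 -c "
from h import *
plan((.40,.16,.33),85.4)"
```

```text
row [-0.1002 -0.2018  0.0004] [-0.001 -0.     0.005] t 0.9333
```

apply_moves(plan=[[[-0.1, -0.202, 0, 0, 0, 0], [-0.1, -0.202, 0, 0, 0, 0], [-0.1, -0.202, 0, 0, 0, 0], [-0.1, -0.202, 0, 0, 0, 0], [-0.1, -0.202, 0, 0, 0, 0], [-0.1, -0.202, 0, 0, 0, 0], [-0.1, -0.202, 0, 0, 0, 0], [-0.1, -0.202, 0, 0, 0, 0]]])

```text
time: 1.6
eef_pos: [0.3999, 0.161, 0.3305]
ee_rot: [0.041, 0.999, 0.0, -0.0]
contact_force: [-0.3, 0.6, -0.4]
opening: 0.0927
grasp_force: 0.0
```

```bash
python3 - <<'E'
from h import *
p,d,m=snap('wrist','w1.png');print(st()['eef_pos'],m)
W=cloud(d,m,True);np.savez('w1',p=p,d=d,W=W)
E
```

```text
[0.39959577 0.16172038 0.33049591] {'mtx': array([[297.31863964,   0.        , 256.10981905],
       [  0.        , 297.31863964, 182.13301316],
       [  0.        ,   0.        ,   1.        ]]), 'rvec': array([-2.14850783, -1.97920184, -0.27934894]), 'tvec': array([-0.19258472, -0.43429558,  0.39176277])}
```

View pics/w1.png

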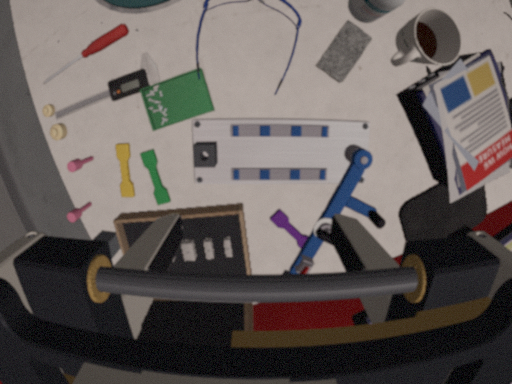

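The wrist view shows the whole fixture: bore block (205,155), rails with 4 rib pairs at rows 130 and 174 and columns 237–322, hinge (361,157), knob (376,217). The yellow bar is at (125,170), green at (155,178).

```bash
python3 - <<'E'
from h import *
z=np.load('w1.npz');p,W=z['p'],z['W']
for n,lo,hi,zr in(('green',(45,120,60),(80,255,255),(-.01,.04)),('yellow',(20,130,120),(32,255,255),(-.01,.04)),('orange',(5,120,100),(19,255,255),(-.01,.05)),('blue',(100,120,40),(120,255,255),(.01,.05)),('beam',(100,120,40),(120,255,255),(.05,.09)),('steel',(95,30,40),(120,255,255),(.015,.035))):
    for b in blob(p,W,lo,hi,zr): 
        if b[0]>40:print(n,*b)
g=cv2.cvtColor(p,cv2.COLOR_RGB2GRAY)
print('block');k=(W[...,2]>.04)&(W[...,2]<.062)&(np.hypot(W[...,0]-.4,W[...,1]-.07)<.05)
print(k.sum(),W[k].mean(0),W[k].min(0),W[k].max(0))
for u,v in((205,155),(200,150),(361,157),(376,217),(280,152),(250,130),(250,174),(210,130)):print(u,v,W[v,u].round(4))
cv2.imwrite('pics/w1c.png',cv2.resize(p[100:290,180:400],None,fx=3,fy=3,interpolation=cv2.INTER_CUBIC)[...,::-1])
E
```

```text
green 462 [155. 177.] [ 0.4386 -0.0212  0.0122] [ 0.392 -0.039  0.008] [ 0.486 -0.003  0.015] -2.973 [0.019 0.104]
yellow 507 [125. 169.] [ 0.4197 -0.0785  0.0119] [ 0.373 -0.093  0.004] [ 0.469 -0.064  0.015] 3.067 [0.021 0.105]
blue 66 [265. 130.] [0.3747 0.1758 0.0272] [0.368 0.17  0.025] [0.381 0.182 0.029] 2.789 [0.012 0.013]
blue 65 [296. 130.] [0.3785 0.2251 0.0271] [0.373 0.219 0.025] [0.384 0.232 0.029] 1.613 [0.013 0.013]
blue 58 [264. 174.] [0.4463 0.17   0.0274] [0.44  0.164 0.025] [0.453 0.176 0.03 ] -2.716 [0.012 0.013]
blue 63 [294. 174.] [0.45   0.2194 0.0274] [0.442 0.213 0.026] [0.457 0.225 0.029] 3.136 [0.013 0.014]
beam 1218 [350. 188.] [0.4689 0.3011 0.0695] [0.408 0.257 0.061] [0.518 0.346 0.083] 2.838 [0.059 0.109]
beam 263 [311. 246.] [0.5622 0.2374 0.0698] [0.54  0.221 0.065] [0.584 0.254 0.072] 2.661 [0.022 0.036]
beam 68 [295. 265.] [0.5957 0.2107 0.0699] [0.578 0.201 0.062] [0.617 0.22  0.072] 2.713 [0.008 0.04 ]
steel 63 [235. 130.] [0.3707 0.13   0.0269] [0.362 0.124 0.021] [0.378 0.135 0.029] 3.041 [0.01  0.016]
steel 107 [265. 130.] [0.3746 0.1761 0.02
[... 354 characters left out ...]
9] 3.061 [0.01  0.017]
steel 104 [264. 174.] [0.446  0.1703 0.0271] [0.438 0.162 0.022] [0.455 0.178 0.03 ] 3.137 [0.016 0.017]
steel 103 [295. 174.] [0.4501 0.2195 0.0271] [0.442 0.212 0.023] [0.459 0.227 0.029] -3.072 [0.016 0.017]
steel 55 [322. 174.] [0.454  0.2658 0.0266] [0.446 0.261 0.021] [0.463 0.272 0.029] 3.017 [0.009 0.017]
block
486 [0.40245316 0.07911326 0.04968736] [0.3831375  0.06071879 0.04003338] [0.42223793 0.09633048 0.0529502 ]
205 155 [0.4078 0.0748 0.0173]
200 150 [0.3933 0.0743 0.0508]
361 157 [0.419  0.3183 0.0723]
376 217 [0.5058 0.3339 0.1045]
280 152 [0.4137 0.1987 0.0149]
250 130 [0.3727 0.1528 0.0225]
250 174 [0.4446 0.1466 0.0243]
210 130 [0.3674 0.0874 0.0151]
```

View pics/w1c.png

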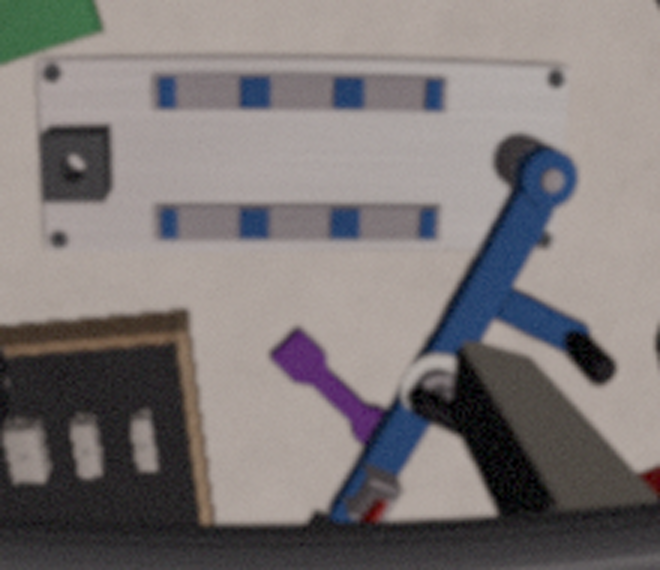

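```bash
python3 -c "
from h import *
plan((.4375,-.0235,.10),99.7)"
```

```text
row [-0.0529 -0.1816  0.2305] [ 2.000e-03 -4.000e-03 -2.871e+00] t 1.65
```

apply_moves(plan=[[[-0.053, -0.182, 0.1, 0, 0, -2.87], [-0.053, -0.182, 0.1, 0, 0, -2.87], [-0.053, -0.182, 0.1, 0, 0, -2.87], [-0.053, -0.182, 0.1, 0, 0, -2.87], [-0.053, -0.182, 0.1, 0, 0, -2.87], [-0.053, -0.182, 0.2305, 0, 0, -2.87], [-0.053, -0.182, 0.2305, 0, 0, -2.87], [-0.053, -0.182, 0.2305, 0, 0, -2.87], [-0.053, -0.182, 0.2305, 0, 0, -2.87], [-0.053, -0.182, 0.2305, 0, 0, -2.87]]], fingers=0.036, force=20)

```text
time: 2.48
eef_pos: [0.4361, -0.0229, 0.096]
ee_rot: [-0.086, 0.996, 0.001, -0.003]
contact_force: [0.4, 0.1, -0.0]
opening: 0.0364
grasp_force: 0.0
```

```bash
python3 - <<'E'
from h import *
plan((.4375,-.0235,.004),99.7)
p,d,m=snap('wrist','w2.png');W=cloud(d,m,True)
for n,lo,hi,zr in(('green',(45,120,60),(80,255,255),(-.01,.04)),('yellow',(20,130,120),(32,255,255),(-.01,.04))):
    for b in blob(p,W,lo,hi,zr): 
        if b[0]>80:print(n,*b)
E
```

```text
row [-0.0019 -0.001   0.092 ] [ 0.021 -0.067  0.023] t 2.4833
green 2030 [255. 187.] [ 0.4364 -0.0239  0.0122] [ 0.39  -0.042  0.009] [ 0.489 -0.005  0.015] -2.969 [0.02  0.107]
yellow 2344 [195. 158.] [ 0.4193 -0.0802  0.0121] [ 0.373 -0.096  0.006] [ 0.471 -0.065  0.014] 3.067 [0.021 0.106]
```

View pics/w2.png

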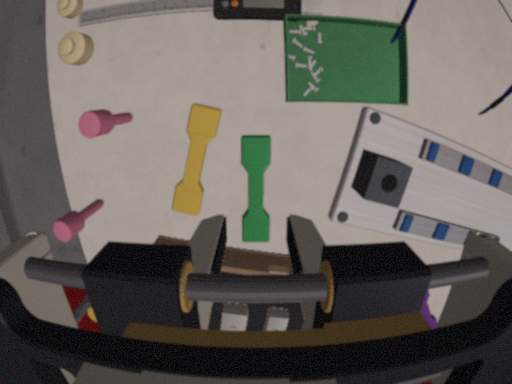

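apply_moves(plan=[[[-0.001, 0, 0.04, 0, 0, 0], [-0.001, 0, 0.07, 0, 0, 0], [-0.001, 0, 0.085, 0, 0, 0], [-0.001, 0, 0.088, 0, 0, 0], [-0.001, 0, 0.088, 0, 0, 0], [-0.001, 0, 0.088, 0, 0, 0]]])

```text
time: 3.03
eef_pos: [0.4402, -0.0235, 0.0144]
ee_rot: [-0.085, 0.996, -0.0, 0.001]
contact_force: [0.1, -0.4, 0.2]
opening: 0.0359
grasp_force: 0.0
```

apply_moves(plan=[[[0.003, 0, 0.008, 0, 0, 0], [0.003, 0, 0.008, 0, 0, 0], [0.003, 0, 0.008, 0, 0, 0]]])

```text
time: 3.28
eef_pos: [0.4359, -0.0243, 0.0045]
ee_rot: [-0.085, 0.996, -0.0, 0.0]
contact_force: [-0.3, 0.7, 0.8]
opening: 0.0359
grasp_force: 0.0
```

apply_moves(plan=[[[0, 0, 0, 0, 0, 0], [0, 0, 0, 0, 0, 0], [0, 0, 0, 0, 0, 0], [0, 0, 0, 0, 0, 0], [0, 0, 0, 0, 0, 0], [0, 0, 0, 0, 0, 0]]], fingers=0.0, force=20)

```text
time: 3.78
eef_pos: [0.436, -0.0244, 0.0043]
ee_rot: [-0.085, 0.996, -0.0, 0.0]
contact_force: [-0.5, -0.3, 1.5]
opening: 0.0139
grasp_force: 20.0
```

```bash
python3 -c "
from h import *
s=st();print(s['eef_pos'],s['opening'],s['grasp_force'],s['contact_force'])
plan((.4123,.1979,.10),85.4)"
```

```text
[ 0.43601649 -0.02436539  0.00431385] 0.013888825343037946 20.00026434659958 [-0.49964384 -0.2503175   1.54482095]
row [-0.0143  0.2231 -0.0957] [-0.000e+00  2.000e-03  2.869e+00] t 3.7833
```

apply_moves(plan=[[[0, 0, -0.04, 0, 0, 0], [0, 0, -0.08, 0, 0, 0], [-0.014, 0.223, -0.096, 0, 0, 2.87], [-0.014, 0.223, -0.096, 0, 0, 2.87], [-0.014, 0.223, -0.096, 0, 0, 2.87], [-0.014, 0.223, -0.096, 0, 0, 2.87], [-0.014, 0.223, -0.096, 0, 0, 2.87], [-0.014, 0.223, -0.096, 0, 0, 2.87], [-0.014, 0.223, -0.096, 0, 0, 2.87], [-0.014, 0.223, -0.096, 0, 0, 2.87]]])

```text
time: 4.62
eef_pos: [0.4115, 0.1989, 0.1]
ee_rot: [0.039, 0.999, -0.0, -0.0]
contact_force: [0.6, 0.0, -1.2]
opening: 0.0137
grasp_force: 20.0
```

```bash
python3 -c "
from h import *
plan((.4123,.1979,.028),85.4)"
```

```text
row [-0.0009 -0.0009  0.072 ] [-0.004 -0.004  0.034] t 4.6167
```

apply_moves(plan=[[[0, -0.0005, 0.035, 0, 0, 0], [0, -0.0005, 0.055, 0, 0, 0], [0, -0.0005, 0.064, 0, 0, 0], [0, -0.0005, 0.068, 0, 0, 0], [0, -0.0005, 0.071, 0, 0, 0], [0, -0.0005, 0.072, 0, 0, 0], [0, -0.0005, 0.072, 0, 0, 0]]])

```text
time: 5.2
eef_pos: [0.4125, 0.1972, 0.029]
ee_rot: [0.04, 0.999, 0.0, 0.001]
contact_force: [0.1, -0.1, -0.7]
opening: 0.014
grasp_force: 20.0
```

apply_moves(plan=[[[0, 0, 0, 0, 0, 0], [0, 0, 0, 0, 0, 0], [0, 0, 0, 0, 0, 0], [0, 0, -0.03, 0, 0, 0], [0, 0, -0.07, 0, 0, 0], [0, 0, -0.07, 0, 0, 0], [0, 0, -0.07, 0, 0, 0]]], fingers=0.036)

```text
time: 5.78
eef_pos: [0.413, 0.1978, 0.1006]
ee_rot: [0.04, 0.999, 0.001, 0.002]
contact_force: [0.5, -0.8, -0.2]
opening: 0.036
grasp_force: 0.0
```

```bash
python3 - <<'E'
from h import *
plan((.4195,-.081,.10),85.6)
p,d,m=snap('scene');W=cloud(d,m)
for n,lo,hi,zr in(('green',(45,120,60),(80,255,255),(-.01,.06)),('yellow',(20,130,120),(32,255,255),(-.01,.04))):
    for b in blob(p,W,lo,hi,zr): 
        if b[0]>80:print(n,*b)
E
```

```text
row [-2.880e-02 -2.774e-01  1.000e-04] [ 0.022  0.045 -0.039] t 5.7833
green 215 [224. 192.] [0.4136 0.1942 0.0337] [0.366 0.179 0.016] [0.465 0.229 0.04 ] 3.051 [0.025 0.107]
green 728 [224. 248.] [0.3145 0.0455 0.0045] [ 0.264 -0.018 -0.002] [0.354 0.096 0.022] 1.92 [0.073 0.101]
yellow 301 [283. 259.] [ 0.4192 -0.0823  0.0111] [ 0.371 -0.097 -0.002] [ 0.471 -0.06   0.016] 3.058 [0.025 0.108]
```

apply_moves(plan=[[[-0.029, -0.277, 0, 0, 0, 0], [-0.029, -0.277, 0, 0, 0, 0], [-0.029, -0.277, 0, 0, 0, 0], [-0.029, -0.277, 0, 0, 0, 0], [-0.029, -0.277, 0, 0, 0, 0], [-0.029, -0.277, 0, 0, 0, 0], [-0.029, -0.277, 0, 0, 0, 0], [-0.029, -0.277, 0, 0, 0, 0], [-0.029, -0.277, 0, 0, 0, 0], [-0.029, -0.277, 0, 0, 0, 0]]])

```text
time: 6.67
eef_pos: [0.4182, -0.0807, 0.0972]
ee_rot: [0.04, 0.999, 0.0, -0.001]
contact_force: [0.2, 0.4, 1.3]
opening: 0.036
grasp_force: 0.0
```

```bash
python3 - <<'E'
from h import *
p,d,m=snap('wrist');W=cloud(d,m,True)
for n,lo,hi,zr in(('green',(45,120,60),(80,255,255),(-.01,.06)),('yellow',(20,130,120),(32,255,255),(-.01,.04))):
    for b in blob(p,W,lo,hi,zr): 
        if b[0]>80:print(n,*b)
plan((.4195,-.081,.0043),85.6)
E
```

```text
yellow 2204 [257. 186.] [ 0.4184 -0.0807  0.0122] [ 0.372 -0.096  0.007] [ 0.47  -0.066  0.014] 3.064 [0.021 0.106]
row [-0.0013 -0.0006  0.0931] [ 0.005 -0.012 -0.034] t 6.7167
```

apply_moves(plan=[[[-0.001, 0, 0.04, 0, 0, 0], [-0.001, 0, 0.075, 0, 0, 0], [-0.001, 0, 0.09, 0, 0, 0], [-0.001, 0, 0.093, 0, 0, 0], [-0.001, 0, 0.095, 0, 0, 0], [-0.001, 0, 0.095, 0, 0, 0], [-0.001, 0, 0.095, 0, 0, 0]]])

```text
time: 7.3
eef_pos: [0.4204, -0.081, 0.0045]
ee_rot: [0.04, 0.999, -0.0, 0.001]
contact_force: [0.5, 0.5, 0.3]
opening: 0.0356
grasp_force: 0.0
```

apply_moves(plan=[[[0, 0, 0, 0, 0, 0], [0, 0, 0, 0, 0, 0], [0, 0, 0, 0, 0, 0], [0, 0, 0, 0, 0, 0], [0, 0, 0, 0, 0, 0], [0, 0, 0, 0, 0, 0]]], fingers=0.0, force=20)

```text
time: 7.8
eef_pos: [0.4198, -0.0813, 0.0035]
ee_rot: [0.04, 0.999, -0.0, 0.0]
contact_force: [-1.2, 0.8, 5.7]
opening: 0.0135
grasp_force: 20.0
```

```bash
python3 -c "
from h import *
print(st()['eef_pos'])
plan((.4083,.1481,.10),85.4)"
```

```text
[ 0.41980251 -0.08125207  0.00354408]
row [ 0.0298  0.2277 -0.0965] [-0.     0.006 -0.002] t 7.8
```

apply_moves(plan=[[[0, 0, -0.04, 0, 0, 0], [0, 0, -0.08, 0, 0, 0], [0.03, 0.228, -0.0965, 0, 0, 0], [0.03, 0.228, -0.0965, 0, 0, 0], [0.03, 0.228, -0.0965, 0, 0, 0], [0.03, 0.228, -0.0965, 0, 0, 0], [0.03, 0.228, -0.0965, 0, 0, 0], [0.03, 0.228, -0.0965, 0, 0, 0], [0.03, 0.228, -0.0965, 0, 0, 0], [0.03, 0.228, -0.0965, 0, 0, 0]]])

```text
time: 8.63
eef_pos: [0.4077, 0.1493, 0.0994]
ee_rot: [0.039, 0.999, -0.0, -0.0]
contact_force: [0.3, 0.8, -0.5]
opening: 0.014
grasp_force: 20.0
```

```bash
python3 - <<'E'
from h import *
p,d,m=snap('wrist','w3.png');W=cloud(d,m,True)
for n,lo,hi,zr in(('green',(45,120,60),(80,255,255),(-.01,.06)),('steel',(95,30,40),(120,255,255),(.015,.035))):
    for b in blob(p,W,lo,hi,zr): 
        if b[0]>80:print(n,*b)
plan((.4083,.1481,.0275),85.4)
E
```

```text
green 2227 [314. 189.] [0.4078 0.1966 0.0351] [0.366 0.182 0.029] [0.46  0.211 0.037] 3.081 [0.02  0.099]
steel 221 [229. 149.] [0.3701 0.1295 0.0272] [0.362 0.125 0.024] [0.379 0.135 0.03 ] 2.913 [0.009 0.017]
steel 380 [287. 150.] [0.3741 0.1765 0.027 ] [0.366 0.168 0.022] [0.384 0.185 0.029] -2.652 [0.015 0.018]
steel 382 [344. 151.] [0.3786 0.2253 0.027 ] [0.37  0.217 0.022] [0.388 0.235 0.029] 2.818 [0.017 0.017]
steel 195 [393. 153.] [0.3827 0.2714 0.0269] [0.374 0.266 0.021] [0.392 0.278 0.028] 3.071 [0.01  0.017]
steel 312 [337. 230.] [0.4501 0.2194 0.0269] [0.441 0.211 0.024] [0.46  0.228 0.029] 3.113 [0.017 0.018]
steel 155 [383. 228.] [0.4539 0.2655 0.0269] [0.445 0.261 0.024] [0.463 0.272 0.029] 3.085 [0.01  0.017]
row [-0.0006 -0.0002  0.0718] [-0.006 -0.005  0.013] t 8.6833
```

View pics/w3.png

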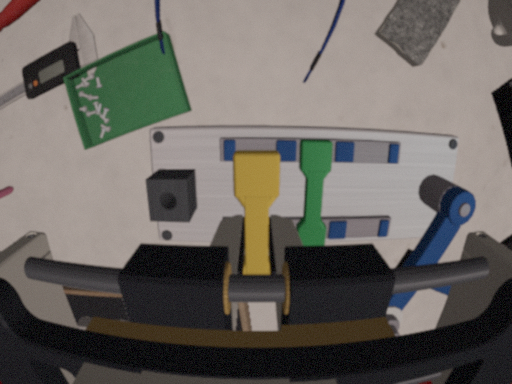

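Green (313,190) lies flat in seat 2, with its top at 35 mm as it should be. Yellow (257,200) is held over seat 1, so I lower it.

apply_moves(plan=[[[-0.0005, 0, 0.035, 0, 0, 0], [-0.0005, 0, 0.055, 0, 0, 0], [-0.0005, 0, 0.064, 0, 0, 0], [-0.0005, 0, 0.068, 0, 0, 0], [-0.0005, 0, 0.071, 0, 0, 0], [-0.0005, 0, 0.073, 0, 0, 0], [-0.0005, 0, 0.073, 0, 0, 0]]])

```text
time: 9.27
eef_pos: [0.409, 0.1483, 0.0273]
ee_rot: [0.04, 0.999, 0.0, 0.0]
contact_force: [0.1, -0.6, -0.5]
opening: 0.0137
grasp_force: 20.0
```

apply_moves(plan=[[[0, 0, 0, 0, 0, 0], [0, 0, 0, 0, 0, 0], [0, 0, 0, 0, 0, 0], [0, 0, -0.03, 0, 0, 0], [0, 0, -0.07, 0, 0, 0], [0, 0, -0.11, 0, 0, 0], [0, 0, -0.15, 0, 0, 0], [0, 0, -0.15, 0, 0, 0]]], fingers=0.036)

```text
time: 9.93
eef_pos: [0.4105, 0.1491, 0.185]
ee_rot: [0.04, 0.999, 0.002, 0.005]
contact_force: [1.0, -0.1, 1.4]
opening: 0.0361
grasp_force: 0.0
```

```bash
python3 - <<'E'
from h import *
p,d,m=snap('wrist','w4.png');W=cloud(d,m,True);np.savez('w4',p=p,d=d,W=W)
for n,lo,hi,zr in(('green',(45,120,60),(80,255,255),(-.01,.06)),('yellow',(20,130,120),(32,255,255),(-.01,.06)),('beam',(100,120,40),(120,255,255),(.05,.09))):
    for b in blob(p,W,lo,hi,zr,xr=(.36,.7),yr=(.03,.5)): 
        if b[0]>80:print(n,*b)
p,d,m=snap('scene');W=cloud(d,m);np.savez('s4',p=p,W=W)
H=hsv(p)
for n,k in(('blackknob',(H[...,2]<70)&(W[...,2]>.085)&(W[...,2]<.125)),('beam',(H[...,0]>100)&(H[...,0]<120)&(H[...,1]>120)&(W[...,2]>.06)&(W[...,2]<.08))):
    k=k&(W[...,0]>.38)&(W[...,0]<.75)&(W[...,1]>.15)&(W[...,1]<.40)
    N,l,s,c=cv2.connectedComponentsWithStats(k.astype(np.uint8))
    for i in range(1,N):
        if s[i,4]>8:print(n,s[i,4],c[i].round(),W[l==i].mean(0).round(4),W[l==i].max(0).round(3),W[l==i].min(0).round(3))
cv2.imwrite('pics/s4c.png',cv2.resize(p[120:250,185:310],None,fx=4.5,fy=4.5,interpolation=cv2.INTER_CUBIC)[...,::-1])
E
```

```text
green 1328 [299. 167.] [0.4133 0.196  0.0352] [0.367 0.182 0.032] [0.464 0.211 0.037] 3.062 [0.02  0.106]
yellow 1442 [255. 165.] [0.4079 0.1481 0.0352] [0.361 0.133 0.032] [0.459 0.163 0.038] 3.063 [0.021 0.108]
beam 2179 [397. 210.] [0.4625 0.3023 0.0688] [0.408 0.263 0.057] [0.52  0.347 0.079] 2.916 [0.056 0.104]
beam 110 [262. 155.] [0.5791 0.2227 0.0679] [0.618 0.244 0.074] [0.532 0.2   0.06 ]
beam 134 [209. 159.] [0.4357 0.3089 0.0689] [0.466 0.335 0.074] [0.408 0.288 0.061]
```

View pics/s4c.png

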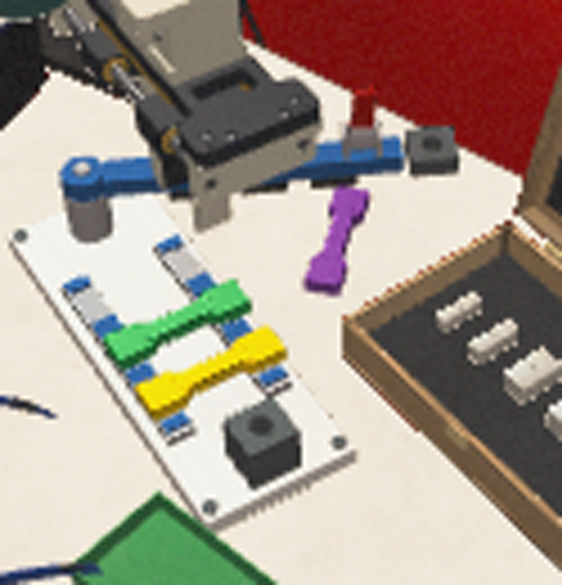

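```bash
python3 - <<'E'
from h import *
for f in('s0','d0','w1','w4'):
    z=np.load(f+'.npz');p,W=z['p'],z['W']
    k=(W[...,2]>.09)&(W[...,2]<.125)&(np.hypot(W[...,0]-.51,W[...,1]-.336)<.03)
    print(f,k.sum(),W[k].mean(0).round(4),W[k].min(0).round(3),W[k].max(0).round(3))
    t=k&(W[...,2]>.108);print('  top',t.sum(),W[t].mean(0).round(4))
    k=(W[...,2]>.045)&(W[...,2]<.055)&(np.hypot(W[...,0]-.402,W[...,1]-.077)<.04);q=W[k];print('  block',k.sum(),q.mean(0).round(4),cv2.minAreaRect(q[:,:2].astype(np.float32)) if len(q)>5 else 0)
    if f in('s0','d0'):
        k=(W[...,2]>.15)&(W[...,0]>.35)&(W[...,0]<.9)&(W[...,1]>.2)&(W[...,1]<.7)
        print('  high',k.sum(),[W[k][:,i].min().round(3) for i in range(3)],W[k][np.argsort(W[k][:,1]+W[k][:,0])[:3]].round(3))
z=np.load('w4.npz');W=z['W'];H=hsv(z['p'])
k=(H[...,0]>100)&(H[...,0]<120)&(H[...,1]>120)&(np.abs(W[...,2]-.07)<.004)&(np.hypot(W[...,0]-.42,W[...,1]-.318)<.016)
print('hinge edge',k.sum(),W[k].mean(0),W[k].min(0),W[k].max(0))
E
```

```text
s0 45 [0.5114 0.3347 0.1057] [0.503 0.329 0.09 ] [0.52  0.346 0.116]
  top 21 [0.512  0.3366 0.1125]
  block 134 [0.4022 0.0776 0.05  ] ((0.4023270905017853, 0.0781068280339241), (0.03557135909795761, 0.03716130927205086), 84.52775573730469)
  high 18545 [np.float64(0.481), np.float64(0.2), np.float64(0.15)] [[0.643 0.283 0.338]
 [0.642 0.285 0.256]
 [0.644 0.284 0.328]]
d0 64 [0.5118 0.3344 0.1058] [0.505 0.328 0.09 ] [0.522 0.348 0.119]
  top 29 [0.5123 0.335  0.1145]
  block 183 [0.4024 0.0764 0.0517] ((0.4034038782119751, 0.07981396466493607), (0.03886473923921585, 0.03655615076422691), 84.95674896240234)
  high 21683 [np.float64(0.48), np.float64(0.2), np.float64(0.15)] [[0.643 0.284 0.398]
 [0.635 0.293 0.445]
 [0.642 0.286 0.254]]
w1 162 [0.511  0.3359 0.1072] [0.504 0.329 0.09 ] [0.521 0.347 0.116]
  top 99 [0.5122 0.337  0.1124]
  block 464 [0.4024 0.0788 0.0501] ((0.402773380279541, 0.0783281996846199), (0.03360147401690483, 0.0366671122610569), 84.1510009765625)
w4 223 [0.5084 0.335  0.1026] [0.504 0.329 0.09 ] [0.519 0.346 0.115]
  top 65 [0.5077 0.3371 0.1114]
  block 953 [0.4023 0.0786 0.0501] ((0.4026736617088318, 0.07823341339826584), (0.034214358776807785, 0.03651997447013855), 85.70698547363281)
hinge edge 365 [0.42070456 0.31686761 0.07140519] [0.40801908 0.30596784 0.06602327] [0.43592938 0.33341382 0.0736616 ]
```

```bash
python3 - <<'E'
from h import *
Q=[]
for f in('s0','d0'):
    z=np.load(f+'.npz');W=z['W'].reshape(-1,3);Q.append(W[(W[:,2]>.13)&(W[:,2]<.7)&(W[:,0]>.42)&(W[:,0]<.8)&(W[:,1]>.25)&(W[:,1]<.75)])
Q=np.vstack(Q)
for z0 in np.arange(.13,.5,.04):
    q=Q[(Q[:,2]>z0)&(Q[:,2]<z0+.04)]
    if len(q): print(z0.round(2),len(q),'nearest',np.hypot(q[:,0]-.512,q[:,1]-.337).min().round(3), q[np.argmin(np.hypot(q[:,0]-.512,q[:,1]-.337))].round(3), q[np.argmax(q[:,1])].round(3))
a=np.radians(112);dv=np.array([np.cos(a),np.sin(a)]);n=np.array([dv[1],-dv[0]])
v=Q[:,:2]-[.512,.337];print('perp', [ (z0, (v@n)[(np.abs(v@dv)<.11)&(Q[:,2]>z0)&(Q[:,2]<z0+.1)].min().round(3)) for z0 in(.14,.2,.3,.4,.5)if ((np.abs(v@dv)<.11)&(Q[:,2]>z0)&(Q[:,2]<z0+.1)).any()])
m=vision.camera_model('wrist');Rm=R.from_rotvec(m['rvec']);print('cam',-Rm.inv().apply(m['tvec']),st()['eef_pos'])
plan((.512,.337,.20),112)
E
```

```text
0.13 614 nearest 0.103 [0.61  0.369 0.165] [0.463 0.75  0.165]
0.17 2837 nearest 0.103 [0.612 0.36  0.173] [0.464 0.75  0.191]
0.21 2909 nearest 0.104 [0.612 0.367 0.234] [0.465 0.75  0.236]
0.25 3099 nearest 0.104 [0.608 0.378 0.261] [0.466 0.75  0.278]
0.29 3353 nearest 0.104 [0.613 0.363 0.299] [0.465 0.75  0.328]
0.33 3562 nearest 0.104 [0.604 0.386 0.344] [0.466 0.749 0.344]
0.37 3839 nearest 0.104 [0.609 0.375 0.388] [0.465 0.75  0.388]
0.41 3215 nearest 0.103 [0.608 0.377 0.443] [0.464 0.749 0.411]
0.45 1112 nearest 0.102 [0.607 0.372 0.476] [0.558 0.508 0.451]
0.49 4 nearest 0.134 [0.64  0.297 0.49 ] [0.646 0.3   0.49 ]
perp [(0.14, np.float64(0.101)), (0.2, np.float64(0.101)), (0.3, np.float64(0.101)), (0.4, np.float64(0.097))]
cam [0.33194485 0.15439539 0.34448904] [0.40907996 0.1486612  0.17847031]
row [-0.0876  0.196  -0.021 ] [ 5.000e-03  3.800e-02 -5.319e+00] t 10.0333
```

apply_moves(plan=[[[-0.088, 0.196, -0.022, 0, 0, -5.32], [-0.088, 0.196, -0.022, 0, 0, -5.32], [-0.088, 0.196, -0.022, 0, 0, -5.32], [-0.088, 0.196, -0.022, 0, 0, -5.32], [-0.088, 0.196, -0.022, 0, 0, -5.32], [-0.088, 0.196, -0.022, 0, 0, -5.32], [-0.088, 0.196, -0.022, 0, 0, -5.32], [-0.088, 0.196, -0.022, 0, 0, -5.32], [-0.088, 0.196, -0.022, 0, 0, -5.32], [-0.088, 0.196, -0.022, 0, 0, -5.32]]], fingers=0.05)

```text
time: 10.87
eef_pos: [0.5115, 0.3356, 0.1986]
ee_rot: [-0.19, 0.982, -0.0, 0.0]
contact_force: [-0.8, -0.6, 0.7]
opening: 0.0498
grasp_force: 0.0
```

```bash
python3 - <<'E'
from h import *
p,d,m=snap('wrist');W=cloud(d,m,True);print(st()['eef_pos'])
k=(W[...,2]>.105)&(W[...,2]<.12)&(np.hypot(W[...,0]-.512,W[...,1]-.337)<.025);print(k.sum(),W[k].mean(0),W[k].min(0),W[k].max(0))
plan((.512,.337,.088),112)
E
```

```text
[0.51156973 0.33567771 0.19887961]
317 [0.51289648 0.33861988 0.1128505 ] [0.50498164 0.33035444 0.10538612] [0.52320013 0.34754664 0.11568025]
row [-0.0009  0.0011  0.1109] [-0.     0.004 -0.012] t 10.9167
```

Knob confirmed near (0.5135, 0.3385). I descend and grip it.

apply_moves(plan=[[[-0.002, 0.002, 0.04, 0, 0, 0], [-0.002, 0.002, 0.08, 0, 0, 0], [-0.002, 0.002, 0.1, 0, 0, 0], [-0.002, 0.002, 0.111, 0, 0, 0], [-0.002, 0.002, 0.111, 0, 0, 0], [-0.002, 0.002, 0.111, 0, 0, 0]]])

```text
time: 11.42
eef_pos: [0.5133, 0.3392, 0.0889]
ee_rot: [-0.191, 0.982, 0.0, 0.0]
contact_force: [-0.1, 0.5, 0.5]
opening: 0.0499
grasp_force: 0.0
```

apply_moves(plan=[[[0, 0, 0, 0, 0, 0], [0, 0, 0, 0, 0, 0], [0, 0, 0, 0, 0, 0], [0, 0, 0, 0, 0, 0], [0, 0, 0, 0, 0, 0], [0, 0, 0, 0, 0, 0]]], fingers=0.0, force=20)

```text
time: 11.92
eef_pos: [0.5132, 0.3394, 0.088]
ee_rot: [-0.191, 0.982, 0.0, 0.0]
contact_force: [0.5, -1.5, 2.3]
opening: 0.0173
grasp_force: 20.0
```

```bash
cat >> h.py <<'E'
Hg=np.array([.4223,.3222])
def arc(degs,f=1.0):
    """rows leading the knob: rotate TCP about the hinge by each deg (world ccw +), tool turning along by fraction f"""
    s=bot.observe(); R0=R.from_quat(s['ee_rot']); v=s['eef_pos'][:2]-Hg
    print('r',np.hypot(*v).round(4),'th',np.degrees(np.arctan2(v[1],v[0])).round(2),'force',s['contact_force'].round(1),'open',s['opening'])
    for g in degs:
        a=np.radians(g); w=np.array([[np.cos(a),-np.sin(a)],[np.sin(a),np.cos(a)]])@v-v
        print([*R0.inv().apply([*w,0]).round(4).tolist(),0,0,round(-g/5*f,2)])
E
python3 -c "
from h import *
arc([-4,-8,-12,-16,-20,-24,-28,-32])"
```

```text
r 0.0925 th 10.7 force [ 0.5 -1.5  2.3] open 0.017268899683399626
[0.0015, -0.0063, -0.0, 0, 0, 0.8]
[0.0034, -0.0125, -0.0, 0, 0, 1.6]
[0.0058, -0.0185, -0.0, 0, 0, 2.4]
[0.0085, -0.0243, -0.0, 0, 0, 3.2]
[0.0117, -0.0299, -0.0, 0, 0, 4.0]
[0.0152, -0.0353, -0.0, 0, 0, 4.8]
[0.0191, -0.0405, -0.0, 0, 0, 5.6]
[0.0234, -0.0453, -0.0, 0, 0, 6.4]
```

apply_moves(plan=[[[0.0015, -0.0063, 0, 0, 0, 0.8], [0.0034, -0.0125, 0, 0, 0, 1.6], [0.0058, -0.0185, 0, 0, 0, 2.4], [0.0085, -0.0243, 0, 0, 0, 3.2], [0.0117, -0.0299, 0, 0, 0, 4.0], [0.0152, -0.0353, 0, 0, 0, 4.8], [0.0191, -0.0405, 0, 0, 0, 5.6], [0.0234, -0.0453, 0, 0, 0, 6.4], [0.0234, -0.0453, 0, 0, 0, 6.4]]])

```text
time: 12.67
eef_pos: [0.5079, 0.2881, 0.088]
ee_rot: [0.089, 0.996, 0.0, -0.0]
contact_force: [-4.6, -0.6, 4.5]
opening: 0.0173
grasp_force: 20.0
```

```bash
python3 -c "
from h import *
arc([-4,-8,-12,-16,-20,-24,-28])"
```

```text
r 0.0922 th -21.7 force [-4.6 -0.6  4.5] open 0.017293709036481548
[0.0015, -0.0063, 0.0, 0, 0, 0.8]
[0.0034, -0.0124, 0.0, 0, 0, 1.6]
[0.0058, -0.0184, 0.0, 0, 0, 2.4]
[0.0086, -0.0242, 0.0, 0, 0, 3.2]
[0.0117, -0.0298, 0.0, 0, 0, 4.0]
[0.0153, -0.0352, 0.0, 0, 0, 4.8]
[0.0192, -0.0403, 0.0, 0, 0, 5.6]
```

apply_moves(plan=[[[0.0015, -0.0063, 0, 0, 0, 0.8], [0.0034, -0.0124, 0, 0, 0, 1.6], [0.0058, -0.0184, 0, 0, 0, 2.4], [0.0086, -0.0242, 0, 0, 0, 3.2], [0.0117, -0.0298, 0, 0, 0, 4.0], [0.0153, -0.0352, 0, 0, 0, 4.8], [0.0192, -0.0403, 0, 0, 0, 5.6], [0.0192, -0.0403, 0, 0, 0, 5.6]]])

```text
time: 13.33
eef_pos: [0.4818, 0.2524, 0.088]
ee_rot: [0.327, 0.945, 0.0, -0.0]
contact_force: [-4.0, 1.7, 4.0]
opening: 0.0175
grasp_force: 20.0
```

```bash
python3 -c "
from h import *
arc([-1.5,-3,-4.5,-6,-8])"
```

```text
r 0.0917 th -49.55 force [-4.   1.7  4. ] open 0.017484020082229233
[0.0005, -0.0023, -0.0, 0, 0, 0.3]
[0.0011, -0.0047, -0.0, 0, 0, 0.6]
[0.0017, -0.007, -0.0, 0, 0, 0.9]
[0.0024, -0.0093, -0.0, 0, 0, 1.2]
[0.0034, -0.0123, -0.0, 0, 0, 1.6]
```

apply_moves(plan=[[[0.0005, -0.0023, 0, 0, 0, 0.3], [0.0011, -0.0047, 0, 0, 0, 0.6], [0.0017, -0.007, 0, 0, 0, 0.9], [0.0017, -0.007, 0, 0, 0, 0.9], [0.0017, -0.007, 0, 0, 0, 0.9]]])

```text
time: 13.75
eef_pos: [0.4767, 0.2484, 0.088]
ee_rot: [0.361, 0.933, 0.0, -0.0]
contact_force: [-4.7, 3.7, 4.2]
opening: 0.0175
grasp_force: 20.0
```

```bash
python3 -c "
from h import *
arc([-1,-2,-3,-4])"
```

```text
r 0.0917 th -53.64 force [-4.7  3.7  4.2] open 0.017474127216155908
[0.0003, -0.0016, -0.0, 0, 0, 0.2]
[0.0007, -0.0031, -0.0, 0, 0, 0.4]
[0.0011, -0.0047, -0.0, 0, 0, 0.6]
[0.0015, -0.0062, -0.0, 0, 0, 0.8]
```

apply_moves(plan=[[[0.0003, -0.0016, 0, 0, 0, 0.2], [0.0007, -0.0031, 0, 0, 0, 0.4], [0.0007, -0.0031, 0, 0, 0, 0.4], [0.0007, -0.0031, 0, 0, 0, 0.4]]])

```text
time: 14.08
eef_pos: [0.4764, 0.2485, 0.0881]
ee_rot: [0.377, 0.926, 0.004, 0.002]
contact_force: [23.3, 23.7, -13.4]
opening: 0.0174
grasp_force: 20.0
```

```bash
python3 -c "
from h import *
arc([-1,-2,-3,-4])"
```

```text
r 0.0914 th -53.75 force [ 23.3  23.7 -13.4] open 0.017369552357170064
[0.0003, -0.0016, -0.0, 0, 0, 0.2]
[0.0006, -0.0031, -0.0, 0, 0, 0.4]
[0.0009, -0.0047, -0.0, 0, 0, 0.6]
[0.0013, -0.0063, -0.0001, 0, 0, 0.8]
```

apply_moves(plan=[[[-0.0004, 0.002, 0, 0, 0, -0.3], [-0.0004, 0.002, 0, 0, 0, -0.3]]])

```text
time: 14.25
eef_pos: [0.4765, 0.2484, 0.088]
ee_rot: [0.364, 0.931, 0.001, 0.0]
contact_force: [2.8, 10.9, -0.8]
opening: 0.0172
grasp_force: 20.0
```

apply_moves(plan=[[[0, 0, 0, 0, 0, 0], [0, 0, 0, 0, 0, 0], [0, 0, 0, 0, 0, 0], [0, 0, -0.03, 0, 0, 0], [0, 0, -0.07, 0, 0, 0], [0, 0, -0.11, 0, 0, 0], [0, 0, -0.15, 0, 0, 0], [0, 0, -0.19, 0, 0, 0], [0, 0, -0.19, 0, 0, 0], [0, 0, -0.19, 0, 0, 0]]], fingers=0.05)

```text
time: 15.08
eef_pos: [0.4764, 0.2473, 0.2799]
ee_rot: [0.366, 0.931, 0.001, 0.001]
contact_force: [0.0, -0.9, 0.1]
opening: 0.05
grasp_force: 0.0
```

```bash
python3 - <<'E'
from h import *
plan((.559,-.153,.20),85.4)
p,d,m=snap('scene','s5.png');W=cloud(d,m);np.savez('s5',p=p,d=d,W=W)
cv2.imwrite('pics/s5c.png',cv2.resize(p[140:270,185:365],None,fx=4.2,fy=4.2,interpolation=cv2.INTER_CUBIC)[...,::-1])
E
```

```text
row [-0.3331 -0.2369  0.0797] [ 0.031  0.031 -7.673] t 15.0833
```

View pics/s5c.png

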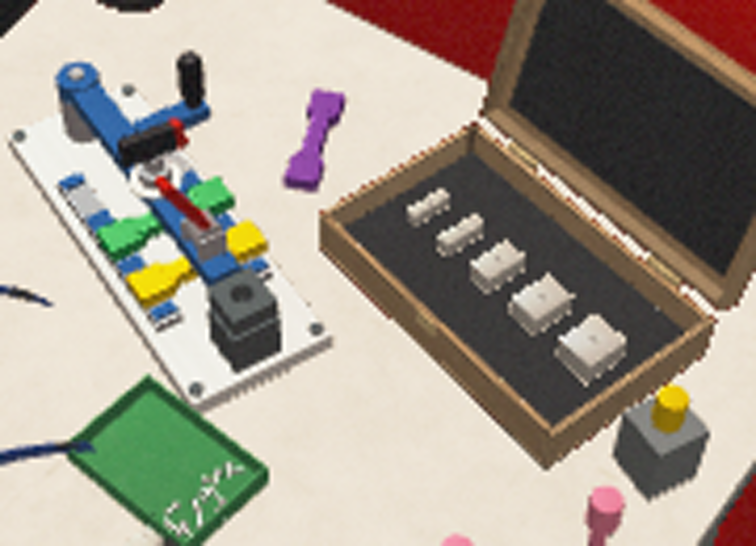

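```bash
python3 - <<'E'
from h import *
Q=[]
for f in('s0','d0'):
    z=np.load(f+'.npz');W=z['W'].reshape(-1,3);Q.append(W[(W[:,2]>.03)&(W[:,0]>.4)&(W[:,0]<.9)&(W[:,1]>-.35)&(W[:,1]<.1)])
Q=np.vstack(Q);c=np.array([.559,-.153]);v=Q[:,:2]-c
for psi in(-4.6,-30,85,60,30,120):
    a=np.radians(psi);dv=np.array([np.cos(a),np.sin(a)]);n=np.array([-dv[1],dv[0]])
    k=(np.abs(v@dv)<.115)&(np.abs(v@n)<.055); print(psi,'body zmax',Q[k][:,2].max().round(3),end=' ')
    k=(np.abs(v@dv)<.06)&(np.abs(v@n)<.016)&(np.hypot(*v.T)>.014); print('finger zmax',Q[k][:,2].max().round(3))
for f in('s5','s0','d0'):
    z=np.load(f+'.npz');W=z['W'];H=hsv(z['p'])
    k=(H[...,0]>20)&(H[...,0]<33)&(H[...,1]>130)&(np.abs(W[...,2]-.078)<.004)&(np.hypot(W[...,0]-.559,W[...,1]+.153)<.02);print(k.sum(),W[k].mean(0))
    k=(np.abs(W[...,2]-.052)<.003)&(np.hypot(W[...,0]-.559,W[...,1]+.153)<.035);q=W[k];print('stand',cv2.minAreaRect(q[:,:2].astype(np.float32)),q[:,2].mean())
    k=(np.abs(W[...,2]-.07)<.004)&(np.hypot(W[...,0]-.402,W[...,1]-.078)<.035);q=W[k];print('eye block',cv2.minAreaRect(q[:,:2].astype(np.float32)),q[:,2].mean())
plan((.559,-.153,.14),-4.6)
E
```

```text
-4.6 body zmax 0.126 finger zmax 0.057
-30 body zmax 0.083 finger zmax 0.057
85 body zmax 0.083 finger zmax 0.057
60 body zmax 0.083 finger zmax 0.057
30 body zmax 0.083 finger zmax 0.057
120 body zmax 0.083 finger zmax 0.057
41 [ 0.56026988 -0.15139123  0.07803977]
stand ((0.5617984533309937, -0.14999663829803467), (0.0393349789083004, 0.03951364383101463), 82.00199127197266) 0.0521774308993779
eye block ((0.40337616205215454, 0.08634470403194427), (0.05189754068851471, 0.03492040932178497), 85.49918365478516) 0.06986155560037563
42 [ 0.56037478 -0.15144469  0.07820204]
stand ((0.5617528557777405, -0.15036390721797943), (0.038107335567474365, 0.03786386549472809), 80.21897888183594) 0.05212984983687953
eye block ((0.0, 0.0), (0.0, 0.0), 0.0) nan
61 [ 0.56006278 -0.15179603  0.07937737]
stand ((0.5616214275360107, -0.14987733960151672), (0.04017690196633339, 0.0396449938416481), 80.3450698852539) 0.053099264195716284
eye block ((0.0, 0.0), (0.0, 0.0), 0.0) nan
row [-0.3334 -0.2361  0.1377] [8.0000e-03 1.0000e-03 1.0325e+01] t 15.1333<stdin>:14: RuntimeWarning: Mean of empty slice.
  ret = ret.dtype.type(ret / rcount)
```

```bash
python3 -c "
from h import *
plan((.5605,-.151,.14),30)"
```

```text
row [-0.3332 -0.2337  0.1377] [0.007 0.004 3.405] t 15.1333
```

apply_moves(plan=[[[-0.333, -0.234, 0.02, 0, 0, 3.4], [-0.333, -0.234, 0.02, 0, 0, 3.4], [-0.333, -0.234, 0.02, 0, 0, 3.4], [-0.333, -0.234, 0.02, 0, 0, 3.4], [-0.333, -0.234, 0.02, 0, 0, 3.4], [-0.333, -0.234, 0.02, 0, 0, 3.4], [-0.333, -0.234, 0.02, 0, 0, 3.4], [-0.333, -0.234, 0.02, 0, 0, 3.4], [-0.333, -0.234, 0.02, 0, 0, 3.4], [-0.333, -0.234, 0.02, 0, 0, 3.4]]])

```text
time: 15.97
eef_pos: [0.5592, -0.154, 0.2552]
ee_rot: [0.5, 0.866, -0.0, -0.001]
contact_force: [0.8, 0.8, 0.3]
opening: 0.0497
grasp_force: 0.0
```

```bash
python3 -c "
from h import *
plan((.5605,-.151,.14),30)"
```

```text
row [0.0018 0.0029 0.1152] [-0.025 -0.021 -0.008] t 15.9667
```

apply_moves(plan=[[[0.001, 0.001, 0.04, 0, 0, 0], [0.001, 0.001, 0.08, 0, 0, 0], [0.001, 0.001, 0.115, 0, 0, 0], [0.001, 0.001, 0.115, 0, 0, 0], [0.001, 0.001, 0.115, 0, 0, 0]]])

```text
time: 16.38
eef_pos: [0.5589, -0.1495, 0.1406]
ee_rot: [0.5, 0.866, -0.001, -0.002]
contact_force: [0.6, -0.2, 1.1]
opening: 0.05
grasp_force: 0.0
```

```bash
python3 - <<'E'
from h import *
p,d,m=snap('wrist');W=cloud(d,m,True);H=hsv(p)
k=(H[...,0]>20)&(H[...,0]<33)&(H[...,1]>130)&(np.abs(W[...,2]-.078)<.005)&(np.hypot(W[...,0]-.559,W[...,1]+.153)<.03);q=W[k];print(k.sum(),q.mean(0) if k.any() else 0,q.min(0),q.max(0))
plan((.5605,-.151,.057),30)
E
```

```text
415 [ 0.5618432  -0.14973185  0.07799317] [ 0.55291442 -0.15928759  0.07306761] [ 0.57140278 -0.14099263  0.08018585]
row [-0.0014 -0.0002  0.0862] [-0.007 -0.006  0.002] t 16.4333
```

apply_moves(plan=[[[-0.001, 0.0014, 0.03, 0, 0, 0], [-0.001, 0.0014, 0.06, 0, 0, 0], [-0.001, 0.0014, 0.075, 0, 0, 0], [-0.001, 0.0014, 0.08, 0, 0, 0], [-0.001, 0.0014, 0.083, 0, 0, 0], [-0.001, 0.0014, 0.083, 0, 0, 0], [-0.001, 0.0014, 0.083, 0, 0, 0]]])

```text
time: 17.02
eef_pos: [0.5628, -0.1502, 0.0618]
ee_rot: [0.5, 0.866, 0.0, 0.001]
contact_force: [-0.2, 0.7, 0.3]
opening: 0.0499
grasp_force: 0.0
```

apply_moves(plan=[[[0, 0, 0, 0, 0, 0], [0, 0, 0, 0, 0, 0], [0, 0, 0, 0, 0, 0], [0, 0, 0, 0, 0, 0], [0, 0, 0, 0, 0, 0], [0, 0, 0, 0, 0, 0]]], fingers=0.0, force=20)

```text
time: 17.52
eef_pos: [0.5618, -0.15, 0.0598]
ee_rot: [0.5, 0.866, -0.0, 0.0]
contact_force: [-0.8, -0.2, 1.6]
opening: 0.019
grasp_force: 20.0
```

```bash
python3 -c "
from h import *
s=st();print(s['eef_pos'])
plan((.4025,.0785,.18),-4.6)"
```

```text
[ 0.56183996 -0.14999576  0.05975187]
row [ 0.2775 -0.0238 -0.1203] [0.000e+00 1.000e-03 6.919e+00] t 17.5167
```

apply_moves(plan=[[[0, 0, -0.04, 0, 0, 0], [0, 0, -0.08, 0, 0, 0], [0, 0, -0.12, 0, 0, 0], [0.2775, -0.024, -0.12, 0, 0, 6.92], [0.2775, -0.024, -0.12, 0, 0, 6.92], [0.2775, -0.024, -0.12, 0, 0, 6.92], [0.2775, -0.024, -0.12, 0, 0, 6.92], [0.2775, -0.024, -0.12, 0, 0, 6.92], [0.2775, -0.024, -0.12, 0, 0, 6.92], [0.2775, -0.024, -0.12, 0, 0, 6.92]]])

```text
time: 18.35
eef_pos: [0.4004, 0.0801, 0.1797]
ee_rot: [0.735, 0.678, 0.0, -0.0]
contact_force: [-0.1, -0.2, -0.5]
opening: 0.0194
grasp_force: 20.0
```

apply_moves(plan=[[[0.042, 0, 0, 0, 0, 0], [0.042, 0, 0, 0, 0, 0], [0.042, 0, 0, 0, 0, 0]]])

```text
time: 18.6
eef_pos: [0.4052, 0.122, 0.1797]
ee_rot: [0.734, 0.68, 0.0, 0.0]
contact_force: [0.1, -0.5, -0.7]
opening: 0.0189
grasp_force: 20.0
```

```bash
python3 - <<'E'
from h import *
s=st();print(s['eef_pos'],s['opening'])
plan((.4025,.0785,.14),-4.6)
for n in('wrist','scene','side'):
    p,d,m=snap(n,n+'6.png');W=cloud(d,m,n=='wrist');np.savez(n+'6',p=p,d=d,W=W)
    k=(np.abs(W[...,2]-.07)<.004)&(np.hypot(W[...,0]-.402,W[...,1]-.078)<.035)&(hsv(p)[...,1]<90);q=W[k]
    if len(q)>5:print(n,'eye block',len(q),cv2.minAreaRect(q[:,:2].astype(np.float32)),q.mean(0))
    H=hsv(p);k=(H[...,0]>20)&(H[...,0]<33)&(H[...,1]>130)&(W[...,2]>.12)&(W[...,2]<.3)&(W[...,1]<.3);q=W[k]
    if len(q):print('head',k.sum(),q.mean(0),q.min(0),q.max(0))
E
```

```text
[0.40523651 0.1219697  0.17972235] 0.018938700870012613
row [-0.0436  0.0006  0.0397] [ 0.002 -0.001  0.046] t 18.6
wrist eye block 229 ((0.4044593870639801, 0.09391497075557709), (0.028988687321543694, 0.03402198106050491), 89.15613555908203) [0.40545765 0.0909359  0.07015778]
head 1230 [0.40607051 0.12505338 0.1950186 ] [0.3411011  0.11309333 0.17424818] [0.47449019 0.14516093 0.29991731]
scene eye block 126 ((0.40300077199935913, 0.08263389766216278), (0.044122107326984406, 0.034641083329916), 86.079833984375) [0.40206849 0.07780902 0.07001161]
head 71 [0.40516595 0.11536314 0.19310789] [0.39544536 0.09814883 0.17364355] [0.43946883 0.1312277  0.2940737 ]
side eye block 144 ((0.403212308883667, 0.08492054045200348), (0.04788300022482872, 0.033612340688705444), 85.43310546875) [0.4020171  0.07726156 0.07162265]
head 101 [0.40607444 0.11487005 0.19237418] [0.39728503 0.10859346 0.17616061] [0.4167524  0.12955697 0.20191729]
```

View pics/wrist6.png

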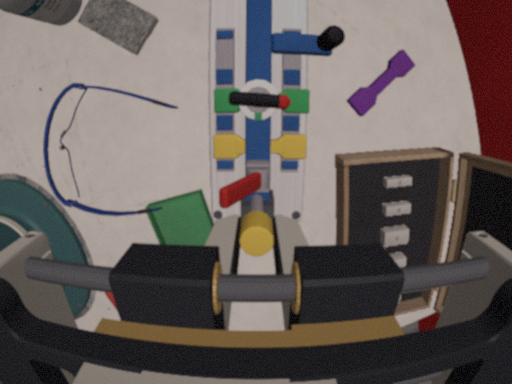

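```bash
python3 - <<'E'
from h import *
def hit(n,u,v,z,m=None):
    m=m or vision.camera_model(n);K=np.array(m['mtx']);Rm=R.from_rotvec(m['rvec']);C=-Rm.inv().apply(m['tvec'])
    r=Rm.inv().apply([(u-K[0,2])/K[0,0],(v-K[1,2])/K[1,1],1]);return C+r*(z-C[2])/r[2]
print('eye s5',hit('scene',242.6,209.8,.07))
for f,n,z,c in(('s5','scene',.07,(242,210)),('s0','scene',.05,(242,212)),('d0','side',.05,(236,218))):
    p=np.load(f+'.npz')['p'];u,v=c;g=cv2.cvtColor(p,cv2.COLOR_RGB2GRAY)[v-9:v+10,u-10:u+11];print(f);print(g[::1])
E
```

```text
eye s5 [0.40345256 0.07779311 0.07      ]
s5
[[ 96  92  93  96  96  96  93  94  91 106 109 105 148 139 139 175 239 217
  227 227 228]
 [ 90  97 100  99  97  95  97  98  93  99 148 124 143  97  98  95 171 238
  210 226 229]
 [ 58  96  94  96  97  94  94  94 100  74  91 107 103  97  94  95  81 211
  236 188 229]
 [ 51  72 101  96  97  96  97  71  53  58  76 105 106  98  67 127 189 217
  238 229 226]
 [ 86  47  82  94  96  69  50  49  83 103 104 105 104 105 150 198  90 100
  235 237 221]
 [236  69  51  65  56  55  79 103 107 104 108 102 105 103 103  99 109 180
  236 236 241]
 [237 162  63  58  78 102 107 100 101 103  91  94 102 106 103 104 234 236
  235 237 236]
 [237 236 120 104 105 105 104 105  83  60  64  56  72 100 104 107 140 235
  236 236 236]
 [236 236 154 102 102 103 104  96  57  54  52  55  52  90 102 104 108 179
  235 236 235]
 [237 236 154  80 104 104 103  99  53  53  63  56  55  86 105 102 106 105
  175 235 234]
 [235 237 161  52  78 103 102 107  78  56  78  70  80 102 101 105 103 104
  103 235 236]
 [236 236 236  60  53  89 104 103 104 103 105 105 101 104 105  99 104  78
  
[... 3326 characters left out ...]
3  60  88 101 104 104 102 101  99  98  94  88  84  78  71  64
   62 126 226]
 [245 185  85  51  73  95  99  99  93  87  81  77  71  66  63  59  55  52
   53 122 227]
 [246 186  87  44  58  75  81  75  71  67  60  56  56  54  54  54  53  51
   52 124 227]
 [246 188  91  46  47  58  60  58  55  53  54  53  53  54  53  54  55  52
   53 123 227]
 [246 194  99  49  45  51  53  52  54  55  54  54  53  54  55  55  55  53
   53 124 226]
 [247 201 106  51  45  50  52  55  53  55  54  53  54  54  54  53  53  52
   52 121 224]
 [248 220 134  63  46  49  53  53  54  54  54  55  54  54  53  55  52  52
   51 109 207]
 [249 242 179  91  47  48  52  55  54  52  53  54  53  52  52  53  53  51
   51 103 198]]
```

```bash
python3 - <<'E'
from h import *
def hit(n,u,v,z):
    m=vision.camera_model(n);K=np.array(m['mtx']);Rm=R.from_rotvec(m['rvec']);C=-Rm.inv().apply(m['tvec'])
    r=Rm.inv().apply([(u-K[0,2])/K[0,0],(v-K[1,2])/K[1,1],1]);return (C+r*(z-C[2])/r[2]).round(4)
print('eye',hit('scene',242.2,209.6,.07),'bore',hit('scene',242.5,214.1,.05),hit('side',236,216.4,.05))
# pin shank: grip check with scene/side, steel points below the head
for n in('scene','side'):
    z=np.load(n+'6.npz');W=z['W'];k=(np.hypot(W[...,0]-.4052,W[...,1]-.122)<.025)&(W[...,2]>.125)&(W[...,2]<.165);q=W[k];print(n,len(q),q.mean(0) if len(q) else'')
    lo=q[q[:,2]<.143];hi=q[q[:,2]>.15];print(lo.mean(0),hi.mean(0))
plan((.4027,.0785,.14),-4.6)
E
```

```text
eye [0.403 0.079 0.07 ] bore [0.403  0.0791 0.05  ] [0.4052 0.0826 0.05  ]
scene 59 [0.39745056 0.12045997 0.14318193]
[0.3952626  0.12140955 0.1341004 ] [0.40409351 0.11765996 0.15813266]
side 97 [0.39806267 0.12005839 0.14310033]
[0.39588002 0.12074161 0.13439311] [0.40537241 0.11739337 0.1572328 ]
row [-0.0411  0.0002  0.0395] [-0.003  0.004 -0.01 ] t 18.75
```

apply_moves(plan=[[[-0.0415, 0.0005, 0, 0, 0, 0], [-0.0415, 0.0005, 0, 0, 0, 0], [-0.0415, 0.0005, 0.02, 0, 0, 0], [-0.0415, 0.0005, 0.039, 0, 0, 0], [-0.0415, 0.0005, 0.039, 0, 0, 0], [-0.0415, 0.0005, 0.039, 0, 0, 0]]])

```text
time: 19.25
eef_pos: [0.4027, 0.0777, 0.1404]
ee_rot: [0.736, 0.677, -0.001, -0.0]
contact_force: [0.1, -0.6, -0.2]
opening: 0.019
grasp_force: 20.0
```

```bash
python3 - <<'E'
from h import *
plan((.403,.0787,.14),-4.6)
for n in('scene','side'):
    p,d,m=snap(n,n+'7.png');W=cloud(d,m);np.savez(n+'7',p=p,d=d,W=W)
    k=(np.hypot(W[...,0]-.403,W[...,1]-.0787)<.02)&(W[...,2]>.085)&(W[...,2]<.125);q=W[k]
    print(n,len(q))
    for a,b in((.085,.1),(.1,.112),(.112,.125)):
        r=q[(q[:,2]>a)&(q[:,2]<=b)];print(a,len(r),r.mean(0).round(4),r.min(0).round(4),r.max(0).round(4))
a,b=[cv2.resize(np.load(n+'7.npz')['p'][v-55:v+45,u-50:u+50],None,fx=4,fy=4,interpolation=cv2.INTER_CUBIC) for n,u,v in(('scene',242,205),('side',238,208))]
cv2.imwrite('pics/p7.png',np.hstack([a,b])[...,::-1])
E
```

```text
row [0.001  0.0003 0.0004] [-0.017  0.005 -0.025] t 19.25
scene 33
0.085 10 [0.4014 0.074  0.0928] [0.3977 0.0723 0.0871] [0.4067 0.0758 0.0989]
0.1 11 [0.4003 0.0745 0.1069] [0.3978 0.0715 0.1001] [0.4043 0.0802 0.1108]
0.112 12 [0.4008 0.0744 0.1194] [0.3975 0.072  0.115 ] [0.4041 0.0795 0.1236]
side 57
0.085 18 [0.4021 0.0751 0.0948] [0.3984 0.0729 0.0884] [0.4062 0.0782 0.0993]
0.1 15 [0.4024 0.0744 0.1067] [0.3989 0.072  0.1019] [0.4066 0.0764 0.1114]
0.112 24 [0.4022 0.0756 0.1185] [0.3985 0.0718 0.1125] [0.4068 0.0824 0.1247]
```

View pics/p7.png

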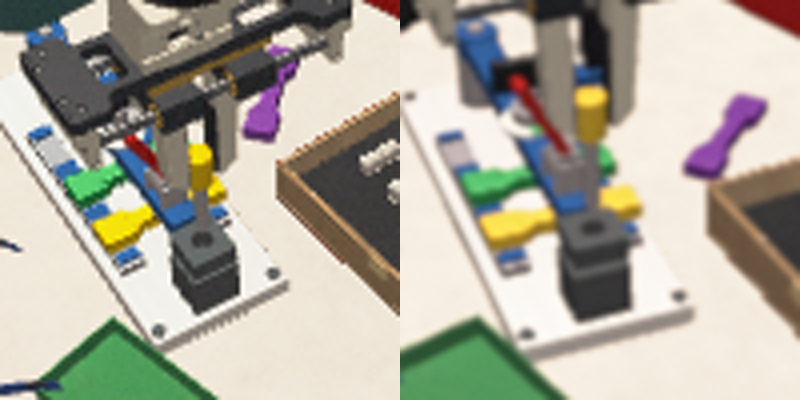

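apply_moves(plan=[[[0.001, 0.0003, 0, 0, 0, 0], [0.001, 0.0003, 0.008, 0, 0, 0], [0.001, 0.0003, 0.014, 0, 0, 0], [0.001, 0.0003, 0.02, 0, 0, 0], [0.001, 0.0003, 0.025, 0, 0, 0], [0.001, 0.0003, 0.029, 0, 0, 0], [0.001, 0.0003, 0.029, 0, 0, 0]]])

```text
time: 19.93
eef_pos: [0.4028, 0.0798, 0.1106]
ee_rot: [0.735, 0.678, -0.001, -0.0]
contact_force: [0.7, -0.1, -1.5]
opening: 0.0194
grasp_force: 20.0
```

```bash
python3 -c "
from h import *
s=st();print(s['contact_force'].round(2));plan((.403,.0788,.078),-4.6)"
```

```text
[ 0.72 -0.11 -1.45]
row [-0.001   0.0003  0.0326] [-0.014  0.004  0.   ] t 19.9333
```

apply_moves(plan=[[[-0.0005, 0.0002, 0.005, 0, 0, 0], [-0.0005, 0.0002, 0.01, 0, 0, 0], [-0.0005, 0.0002, 0.015, 0, 0, 0], [-0.0005, 0.0002, 0.02, 0, 0, 0], [-0.0005, 0.0002, 0.025, 0, 0, 0], [-0.0005, 0.0002, 0.03, 0, 0, 0], [-0.0005, 0.0002, 0.031, 0, 0, 0], [-0.0005, 0.0002, 0.031, 0, 0, 0]]])

```text
time: 20.6
eef_pos: [0.4032, 0.0793, 0.0802]
ee_rot: [0.735, 0.678, -0.0, -0.0]
contact_force: [0.6, 0.2, -0.6]
opening: 0.0195
grasp_force: 20.0
```

apply_moves(plan=[[[0, 0, 0.0015, 0, 0, 0], [0, 0, 0.0015, 0, 0, 0], [0, 0, 0.0015, 0, 0, 0], [0, 0, 0.0015, 0, 0, 0], [0, 0, -0.03, 0, 0, 0], [0, 0, -0.07, 0, 0, 0], [0, 0, -0.11, 0, 0, 0], [0, 0, -0.14, 0, 0, 0], [0, 0, -0.14, 0, 0, 0]]], fingers=0.05)

```text
time: 21.35
eef_pos: [0.4049, 0.0795, 0.2273]
ee_rot: [0.735, 0.678, 0.003, 0.002]
contact_force: [-0.0, -0.8, 0.5]
opening: 0.0496
grasp_force: 0.0
```

```bash
python3 - <<'E'
from h import *
for n in('scene','side','wrist'):
    p,d,m=snap(n,n+'8.png');W=cloud(d,m,n=='wrist');np.savez(n+'8',p=p,d=d,W=W);H=hsv(p)
    k=(H[...,0]>20)&(H[...,0]<33)&(H[...,1]>130)&(W[...,2]>.06)&(W[...,2]<.16)&(np.hypot(W[...,0]-.403,W[...,1]-.0787)<.03);q=W[k]
    if len(q):print(n,'head',k.sum(),q.mean(0),q.min(0),q.max(0))
    k=((H[...,0]<6)|(H[...,0]>174))&(H[...,1]>130)&(W[...,2]>.085)&(W[...,2]<.16)&(W[...,0]<.5)&(W[...,0]>.34)&(W[...,1]>.05)&(W[...,1]<.25)
    N,l,s,c=cv2.connectedComponentsWithStats(k.astype(np.uint8))
    for i in range(1,N):
        if s[i,4]>5:q=W[l==i];print('red',s[i,4],c[i].round(),q.mean(0).round(4),q.min(0).round(3),q.max(0).round(3))
    k=(H[...,2]<75)&(W[...,2]>.105)&(W[...,2]<.125)&(np.hypot(W[...,0]-.4123,W[...,1]-.199)<.035);q=W[k]
    if len(q)>5:print('handle',len(q),cv2.minAreaRect(q[:,:2].astype(np.float32)),q.mean(0),q.min(0),q.max(0))
E
```

```text
scene head 67 [0.40115701 0.07544998 0.08970398] [0.39274265 0.06783084 0.07257882] [0.41091697 0.08605138 0.09836694]
red 48 [228. 188.] [0.391  0.1247 0.1262] [0.378 0.121 0.097] [0.407 0.137 0.147]
handle 63 ((0.40828737616539, 0.19664718210697174), (0.009771971963346004, 0.03823688626289368), 78.60636138916016) [0.4067132  0.19564154 0.11374654] [0.38952063 0.18892181 0.10512487] [0.42653179 0.20292368 0.1198848 ]
side head 97 [0.4026212  0.07484302 0.09025721] [0.39367538 0.0683101  0.07067641] [0.42155199 0.09458395 0.10107984]
red 20 [226. 170.] [0.43   0.1912 0.1127] [0.427 0.188 0.102] [0.434 0.195 0.123]
red 61 [221. 179.] [0.3931 0.1367 0.1278] [0.379 0.119 0.098] [0.414 0.2   0.149]
handle 77 ((0.40996167063713074, 0.19515906274318695), (0.007733803708106279, 0.038179364055395126), 80.55770111083984) [0.40904632 0.19474094 0.11383873] [0.39081915 0.19020096 0.10554829] [0.42884157 0.20056584 0.12165239]
wrist head 327 [0.40401719 0.08052664 0.0934703 ] [0.3929551  0.06508915 0.06994071] [0.41293142 0.08789081 0.09781778]
red 97 [276.  56.] [0.4316 0.1939 0.1167] [0.428 0.189 0.1  ] [0.437 0.199 0.12 ]
red 563 [239. 130.] [0.3939 0.1299 0.1275] [0.38  0.122 0.092] [0.41  0.137 0.147]
handle 510 ((0.4122249186038971, 0.19687387347221375), (0.009837811812758446, 0.043752025812864304), 80.78742980957031) [0.41022509 0.19652986 0.11656563] [0.39061999 0.1888546  0.10522867] [0.43312262 0.20480742 0.12022548]
```

View pics/wrist8.png

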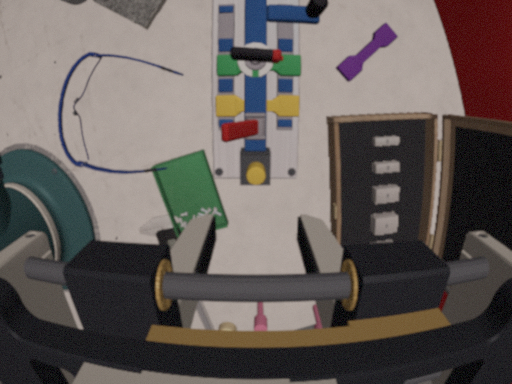

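Pin is fully down (head top 96 mm at (256,173)). The nut's red end (276,56) points away from the robot, about 85° off its mark; next I grip the T-handle.

```bash
python3 -c "
from h import *
plan((.4123,.1972,.20),80.5)"
```

```text
row [ 0.1182 -0.0005  0.0203] [ -0.     -0.    -17.021] t 21.5
```

apply_moves(plan=[[[0.118, 0, 0, 0, 0, -17], [0.118, 0, 0, 0, 0, -17], [0.118, 0, 0, 0, 0, -17], [0.118, 0, 0, 0, 0, -17], [0.118, 0, 0, 0, 0, -17], [0.118, 0, 0, 0, 0, -17], [0.118, 0, 0, 0, 0, -17], [0.118, 0, 0, 0, 0, -17], [0.118, 0, 0, 0, 0, -17], [0.118, 0, 0, 0, 0, -17]]], fingers=0.04)

```text
time: 22.33
eef_pos: [0.4124, 0.1967, 0.2188]
ee_rot: [0.196, 0.981, -0.001, -0.001]
contact_force: [0.7, 0.2, -0.1]
opening: 0.0399
grasp_force: 0.0
```

```bash
python3 -c "
from h import *
plan((.4123,.1972,.16),80.5)"
```

```text
row [0.0001 0.0005 0.0588] [-0.019 -0.023 -2.625] t 22.3333
```

apply_moves(plan=[[[0, 0, 0, 0, 0, -2.63], [0, 0, 0.02, 0, 0, -2.63], [0, 0, 0.059, 0, 0, -2.63], [0, 0, 0.059, 0, 0, -2.63], [0, 0, 0.059, 0, 0, -2.63]]])

```text
time: 22.75
eef_pos: [0.4117, 0.1964, 0.1597]
ee_rot: [0.086, 0.996, -0.001, -0.002]
contact_force: [0.6, 0.2, 0.8]
opening: 0.0401
grasp_force: 0.0
```

```bash
python3 - <<'E'
from h import *
plan((.4123,.1972,.098),80.5)
p,d,m=snap('wrist','w9.png');W=cloud(d,m,True);H=hsv(p)
k=(H[...,2]<75)&(W[...,2]>.105)&(W[...,2]<.125)&(np.hypot(W[...,0]-.4123,W[...,1]-.198)<.03);q=W[k]
if len(q)>5:print('handle',len(q),cv2.minAreaRect(q[:,:2].astype(np.float32)),q.mean(0),q.min(0),q.max(0))
k=((H[...,0]<6)|(H[...,0]>174))&(H[...,1]>130)&(W[...,2]>.1)&(W[...,2]<.125)&(W[...,0]<.46)&(W[...,1]>.17);q=W[k]
if len(q):print('red',len(q),q.mean(0))
E
```

```text
row [-0.0007  0.001   0.0617] [-0.029 -0.047 -0.077] t 22.75
handle 698 ((0.40969258546829224, 0.19834347069263458), (0.01017386931926012, 0.03910832852125168), 82.078857421875) [0.40782385 0.19858578 0.1171409 ] [0.39026135 0.1906103  0.10559461] [0.42875952 0.20571236 0.11972462]
red 93 [0.4306051  0.19534513 0.11772993]
```

View pics/w9.png

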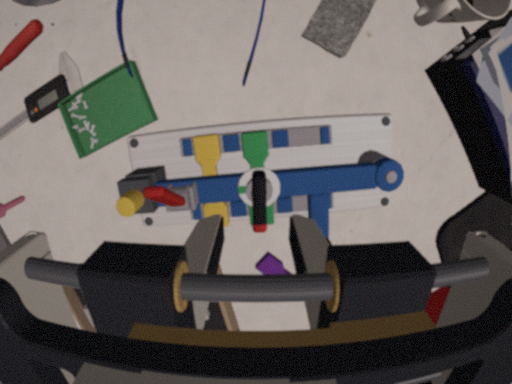

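Handle (259,200) lies between the fingers, so I descend, close and turn.

apply_moves(plan=[[[-0.0005, 0.001, 0.03, 0, 0, 0], [-0.0005, 0.001, 0.05, 0, 0, 0], [-0.0005, 0.001, 0.061, 0, 0, 0], [-0.0005, 0.001, 0.061, 0, 0, 0], [-0.0005, 0.001, 0.061, 0, 0, 0]]])

```text
time: 23.22
eef_pos: [0.4139, 0.198, 0.102]
ee_rot: [0.086, 0.996, 0.0, 0.0]
contact_force: [0.6, 0.4, 0.2]
opening: 0.0401
grasp_force: 0.0
```

apply_moves(plan=[[[0, 0, 0, 0, 0, 0], [0, 0, 0, 0, 0, 0], [0, 0, 0, 0, 0, 0], [0, 0, 0, 0, 0, 0], [0, 0, 0, 0, 0, 0]]], fingers=0.0, force=20)

```text
time: 23.63
eef_pos: [0.4137, 0.1979, 0.1011]
ee_rot: [0.086, 0.996, 0.0, 0.0]
contact_force: [-0.3, 1.9, 0.8]
opening: 0.0113
grasp_force: 1.0
```

```bash
python3 -c "
from h import *
s=st();print(s['opening'],s['contact_force'],s['ft_torque']);plan((.4123,.1979,.098),-4.6)"
```

```text
0.011283747083612915 [-0.31438882  1.86530569  0.81974871] [ 0.29248251 -0.03576746 -0.01446698]
row [ 0.0013 -0.0002  0.0031] [6.0000e-03 1.0000e-03 1.6953e+01] t 23.6333
```

apply_moves(plan=[[[0, 0, 0, 0, 0, 1.3], [0, 0, 0, 0, 0, 2.6], [0, 0, 0, 0, 0, 3.9], [0, 0, 0, 0, 0, 5.2], [0, 0, 0, 0, 0, 6.5], [0, 0, 0, 0, 0, 7.8], [0.0005, 0, 0, 0, 0, 8.5], [0.0005, 0, 0, 0, 0, 8.5]]])

```text
time: 24.3
eef_pos: [0.4133, 0.1976, 0.101]
ee_rot: [0.442, 0.897, -0.0, 0.0]
contact_force: [0.3, -4.0, 3.0]
opening: 0.011
grasp_force: 20.0
```

```bash
python3 -c "
from h import *
s=st();print(s['opening'],s['grasp_force'],s['contact_force'],s['ft_torque']);plan((.4125,.1979,.1005),-4.6)"
```

```text
0.011007230738618841 19.990472495555878 [ 0.31171037 -4.04289819  3.04924465] [-0.90895858  0.00975222  0.04687086]
row [ 0.0007 -0.0004  0.0005] [5.000e-03 1.100e-02 8.416e+00] t 24.3
```

apply_moves(plan=[[[0, 0, 0, 0, 0, 1.3], [0, 0, 0, 0, 0, 2.6], [0, 0, 0, 0, 0, 3.9], [0, 0, 0, 0, 0, 5.2], [0, 0, 0, 0, 0, 6.5], [0.0005, 0, 0, 0, 0, 7.8], [0.0005, 0, 0, 0, 0, 8.4], [0.0005, 0, 0, 0, 0, 8.4]]])

```text
time: 24.97
eef_pos: [0.4127, 0.1976, 0.101]
ee_rot: [0.734, 0.679, -0.001, 0.001]
contact_force: [-2.0, -9.6, 5.6]
opening: 0.0112
grasp_force: 20.0
```

apply_moves(plan=[[[0, 0, 0, 0, 0, 0], [0, 0, 0, 0, 0, 0], [0, 0, 0, 0, 0, 0], [0, 0, -0.03, 0, 0, 0], [0, 0, -0.07, 0, 0, 0], [0, 0, -0.11, 0, 0, 0], [0, 0, -0.15, 0, 0, 0], [0, 0, -0.15, 0, 0, 0]]], fingers=0.04)

```text
time: 25.63
eef_pos: [0.4141, 0.199, 0.2587]
ee_rot: [0.733, 0.68, 0.004, 0.002]
contact_force: [-0.2, 0.4, 0.9]
opening: 0.0398
grasp_force: 0.0
```

```bash
python3 - <<'E'
from h import *
s=st();print(s['eef_pos'])
for n in('wrist','scene','side'):
    p,d,m=snap(n,n+'10.png');W=cloud(d,m,n=='wrist');np.savez(n+'10',p=p,d=d,W=W);H=hsv(p)
    k=(H[...,2]<75)&(W[...,2]>.105)&(W[...,2]<.125)&(np.hypot(W[...,0]-.4123,W[...,1]-.198)<.03);q=W[k]
    if len(q)>5:print(n,'handle',len(q),cv2.minAreaRect(q[:,:2].astype(np.float32)),q.mean(0))
    k=((H[...,0]<6)|(H[...,0]>174))&(H[...,1]>130)&(W[...,2]>.085)&(W[...,2]<.155)&(W[...,0]<.46)&(W[...,0]>.34)&(W[...,1]>.08)&(W[...,1]<.25)
    N,l,t,c=cv2.connectedComponentsWithStats(k.astype(np.uint8))
    for i in range(1,N):
        if t[i,4]>5:q=W[l==i];print('red',t[i,4],c[i].round(),q.mean(0).round(4),q.min(0).round(3),q.max(0).round(3))
E
```

```text
[0.41413843 0.1990166  0.25865994]
wrist handle 326 ((0.41317611932754517, 0.2010447084903717), (0.03912544623017311, 0.009759954176843166), 85.49139404296875) [0.41352023 0.20242524 0.11734877]
red 50 [254. 189.] [0.4117 0.18   0.1182] [0.408 0.176 0.116] [0.416 0.184 0.12 ]
red 364 [241. 233.] [0.3947 0.1321 0.1261] [0.381 0.123 0.097] [0.41  0.138 0.147]
scene handle 35 ((0.4120490550994873, 0.19856446981430054), (0.0327417217195034, 0.00998878013342619), 85.59136962890625) [0.41028809 0.20047189 0.11527362]
red 73 [226. 184.] [0.3981 0.1441 0.1207] [0.38  0.12  0.096] [0.415 0.182 0.147]
side handle 24 ((0.41046690940856934, 0.19618844985961914), (0.030209267511963844, 0.006754847709089518), 84.4696044921875) [0.40990737 0.19861483 0.11895367]
red 82 [222. 178.] [0.399  0.1456 0.1237] [0.38  0.119 0.101] [0.415 0.192 0.15 ]
```

View pics/wrist10.png

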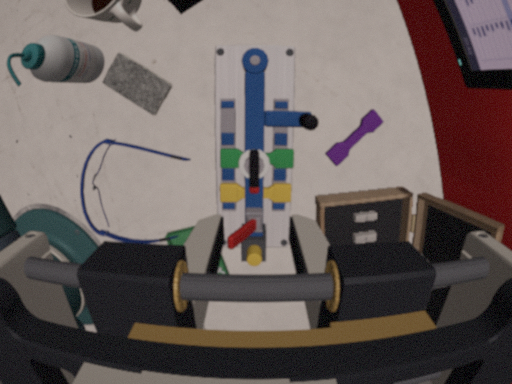

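Nut's red end (254,189) now points at the mark, with the handle at 85.5° and the bridge at 85.4°. Next is the lever.

```bash
python3 -c "
from h import *
plan((.428,.131,.20),85.4)"
```

```text
row [-0.0661  0.0203  0.0504] [ 2.0000e-03 -1.0000e-03 -1.7937e+01] t 25.7833
```

apply_moves(plan=[[[-0.066, 0.02, 0, 0, 0, -17.94], [-0.066, 0.02, 0, 0, 0, -17.94], [-0.066, 0.02, 0, 0, 0, -17.94], [-0.066, 0.02, 0, 0, 0, -17.94], [-0.066, 0.02, 0, 0, 0, -17.94], [-0.066, 0.02, 0, 0, 0, -17.94], [-0.066, 0.02, 0, 0, 0, -17.94], [-0.066, 0.02, 0, 0, 0, -17.94], [-0.066, 0.02, 0, 0, 0, -17.94], [-0.066, 0.02, 0, 0, 0, -17.94]]], fingers=0.0)

```text
time: 26.62
eef_pos: [0.4272, 0.1309, 0.2488]
ee_rot: [0.208, 0.978, -0.001, -0.001]
contact_force: [0.6, -0.2, -0.4]
opening: 0.0003
grasp_force: 0.0
```

```bash
python3 -c "
from h import *
plan((.428,.131,.131),85.4)"
```

```text
row [-0.0009  0.0006  0.1178] [-0.013 -0.027 -3.882] t 26.6167
```

apply_moves(plan=[[[0, 0, 0, 0, 0, -3.88], [0, 0, 0.03, 0, 0, -3.88], [0, 0, 0.07, 0, 0, -3.88], [0, 0, 0.1, 0, 0, -3.88], [0, 0, 0.117, 0, 0, -3.88], [0, 0, 0.117, 0, 0, -3.88], [0, 0, 0.117, 0, 0, -3.88]]])

```text
time: 27.2
eef_pos: [0.4269, 0.1308, 0.1325]
ee_rot: [0.043, 0.999, -0.0, -0.001]
contact_force: [1.9, -0.4, -0.4]
opening: 0.0003
grasp_force: 0.0
```

```bash
python3 - <<'E'
from h import *
s=st();R0=R.from_quat(s['ee_rot']);print(s['eef_pos'],s['contact_force'])
piv=np.array([.4066,.1281,.084]);xf=np.array([.9967,-.081,0]);z=np.array([0,0,1.])
S=.052
for th in(1.2,1.05,.9,.75,.6,.45,.3,.2,.1,.03,-.03):
    P=piv-S*np.cos(th)*xf+S*np.sin(th)*z+.008*(np.sin(th)*xf+np.cos(th)*z)+.0075*xf
    print(th,P.round(4),R0.inv().apply(P-s['eef_pos']).round(4).tolist())
plan((.428,.131,.131),85.4)
E
```

```text
[0.42694315 0.13083916 0.13250963] [ 1.88810208 -0.3529646  -0.39247801]
1.2 [0.4027 0.1284 0.1354] [0.0239, -0.0045, -0.0028]
1.05 [0.3952 0.129  0.1331] [0.0315, -0.0046, -0.0005]
0.9 [0.3881 0.1296 0.1297] [0.0386, -0.0046, 0.0029]
0.75 [0.3816 0.1301 0.1253] [0.0451, -0.0046, 0.0073]
0.6 [0.3758 0.1306 0.12  ] [0.0509, -0.0047, 0.0127]
0.45 [0.3709 0.131  0.1138] [0.0558, -0.0047, 0.0188]
0.3 [0.3669 0.1313 0.107 ] [0.0598, -0.0047, 0.0257]
0.2 [0.3649 0.1315 0.1022] [0.0618, -0.0047, 0.0305]
0.1 [0.3633 0.1316 0.0972] [0.0634, -0.0047, 0.0355]
0.03 [0.3625 0.1317 0.0936] [0.0642, -0.0047, 0.0391]
-0.03 [0.362  0.1317 0.0904] [0.0646, -0.0047, 0.0422]
row [-0.001   0.0003  0.0015] [-0.009 -0.031 -0.076] t 27.2
```

apply_moves(plan=[[[0.024, -0.0045, -0.002, 0, 0, 0], [0.0315, -0.0045, 0, 0, 0, 0], [0.0386, -0.0045, 0.003, 0, 0, 0], [0.042, -0.0045, 0.005, 0, 0, 0], [0.0451, -0.0045, 0.0073, 0, 0, 0], [0.048, -0.0045, 0.01, 0, 0, 0], [0.051, -0.0045, 0.0127, 0, 0, 0], [0.051, -0.0045, 0.0127, 0, 0, 0]]])

```text
time: 27.87
eef_pos: [0.376, 0.1311, 0.1204]
ee_rot: [0.044, 0.999, 0.0, -0.0]
contact_force: [-0.9, 0.4, 1.6]
opening: 0.0008
grasp_force: 0.7
```

```bash
python3 - <<'E'
from h import *
s=st();R0=R.from_quat(s['ee_rot']);print(s['eef_pos'],s['contact_force'])
for n in('scene','side'):
    p,d,m=snap(n);W=cloud(d,m);H=hsv(p)
    k=((H[...,0]<6)|(H[...,0]>174))&(H[...,1]>130)&(W[...,2]>.075)&(W[...,2]<.155)&(W[...,0]<.46)&(W[...,0]>.32)&(W[...,1]>.1)&(W[...,1]<.16);q=W[k]
    if len(q):print(n,len(q),q.mean(0).round(4),q.min(0).round(3),q.max(0).round(3))
piv=np.array([.4066,.1281,.084]);xf=np.array([.9967,-.081,0]);z=np.array([0,0,1.])
S=.052
for th in(.6,.5,.4,.3,.2,.1,.03,-.03):
    P=piv-S*np.cos(th)*xf+S*np.sin(th)*z+.008*(np.sin(th)*xf+np.cos(th)*z)+.0075*xf
    print(th,P.round(4),R0.inv().apply(P-s['eef_pos']).round(4).tolist())
E
```

```text
[0.3760193  0.13106673 0.12037238] [-0.90696461  0.4458778   1.58343978]
scene 47 [0.3763 0.1268 0.1124] [0.355 0.121 0.094] [0.403 0.141 0.13 ]
side 70 [0.3796 0.126  0.1138] [0.356 0.121 0.096] [0.402 0.136 0.13 ]
0.6 [0.3758 0.1306 0.12  ] [0.0002, -0.0005, 0.0004]
0.5 [0.3724 0.1309 0.116 ] [0.0036, -0.0005, 0.0044]
0.4 [0.3694 0.1311 0.1116] [0.0065, -0.0005, 0.0088]
0.3 [0.3669 0.1313 0.107 ] [0.0091, -0.0005, 0.0134]
0.2 [0.3649 0.1315 0.1022] [0.0111, -0.0005, 0.0182]
0.1 [0.3633 0.1316 0.0972] [0.0127, -0.0006, 0.0232]
0.03 [0.3625 0.1317 0.0936] [0.0135, -0.0006, 0.0268]
-0.03 [0.362  0.1317 0.0904] [0.014, -0.0006, 0.0299]
```

Lever is following as modelled. I push it the rest of the way down.

apply_moves(plan=[[[0.0036, 0, 0.0044, 0, 0, 0], [0.0065, 0, 0.0088, 0, 0, 0], [0.0091, 0, 0.0134, 0, 0, 0], [0.0111, 0, 0.0182, 0, 0, 0], [0.0127, 0, 0.0232, 0, 0, 0], [0.0135, 0, 0.0268, 0, 0, 0], [0.014, 0, 0.0295, 0, 0, 0], [0.014, 0, 0.0295, 0, 0, 0], [0.014, 0, 0.0295, 0, 0, 0]]])

```text
time: 28.72
eef_pos: [0.3627, 0.1322, 0.0919]
ee_rot: [0.044, 0.999, 0.0, 0.0]
contact_force: [-1.3, -1.0, 10.1]
opening: 0.0007
grasp_force: 5.0
```

apply_moves(plan=[[[0, 0, 0.0015, 0, 0, 0], [0, 0, 0.0025, 0, 0, 0], [0, 0, 0.0025, 0, 0, 0], [0, 0, 0.0025, 0, 0, 0]]])

```text
time: 29.05
eef_pos: [0.3634, 0.1321, 0.0913]
ee_rot: [0.044, 0.999, 0.0, 0.001]
contact_force: [-5.3, -5.9, 28.8]
opening: 0.0001
grasp_force: 14.5
```

Firm stop (29 N at a height of 91–92 mm). I back off and check.

apply_moves(plan=[[[0, 0, -0.03, 0, 0, 0], [0, 0, -0.07, 0, 0, 0], [0, 0, -0.11, 0, 0, 0], [0, 0, -0.15, 0, 0, 0], [0.03, -0.03, -0.17, 0, 0, 0], [0.06, -0.06, -0.17, 0, 0, 0], [0.06, -0.06, -0.17, 0, 0, 0], [0.06, -0.06, -0.17, 0, 0, 0]]])

```text
time: 29.72
eef_pos: [0.2967, 0.0768, 0.2594]
ee_rot: [0.044, 0.999, 0.0, 0.001]
contact_force: [-0.2, -0.1, -0.9]
opening: 0.0002
grasp_force: 0.0
```

```bash
python3 - <<'E'
from h import *
for n in('scene','side','wrist'):
    p,d,m=snap(n,n+'12.png');W=cloud(d,m,n=='wrist');H=hsv(p)
    k=((H[...,0]<6)|(H[...,0]>174))&(H[...,1]>130)&(W[...,2]>.07)&(W[...,2]<.155)&(W[...,0]<.46)&(W[...,0]>.32)&(W[...,1]>.1)&(W[...,1]<.22)
    N,l,t,c=cv2.connectedComponentsWithStats(k.astype(np.uint8))
    for i in range(1,N):
        if t[i,4]>4:q=W[l==i];print(n,'red',t[i,4],q.mean(0).round(4),q.min(0).round(3),q.max(0).round(3))
    k=(H[...,2]<75)&(W[...,2]>.1)&(W[...,2]<.125)&(np.hypot(W[...,0]-.4123,W[...,1]-.198)<.03);q=W[k]
    if len(q)>5:print(n,'handle',len(q),cv2.minAreaRect(q[:,:2].astype(np.float32)))
    for nm,lo,hi,zr in(('green',(45,120,60),(80,255,255),(.02,.06)),('yellow',(20,130,120),(32,255,255),(.02,.11)),('beam',(100,120,40),(120,255,255),(.055,.09))):
        for b in blob(p,W,lo,hi,zr,xr=(.34,.55),yr=(.05,.36)): print(n,nm,*b[:5])
cv2.imwrite('pics/f.png',np.hstack([cv2.resize(cv2.imread('pics/scene12.png')[140:250,180:300],None,fx=3.3,fy=3.3),cv2.resize(cv2.imread('pics/side12.png')[140:250,180:300],None,fx=3.3,fy=3.3)]))
E
```

```text
scene red 25 [0.4097 0.1774 0.1041] [0.405 0.173 0.091] [0.415 0.184 0.113]
scene red 100 [0.3715 0.1296 0.0914] [0.342 0.119 0.087] [0.399 0.14  0.095]
scene handle 15 ((0.41111740469932556, 0.1919442117214203), (0.015003504231572151, 0.010919982567429543), 83.75119018554688)
scene green 59 [235. 186.] [0.4522 0.1913 0.0342] [0.437 0.18  0.026] [0.467 0.207 0.039]
scene green 82 [215. 195.] [0.3846 0.1983 0.0344] [0.366 0.185 0.027] [0.407 0.212 0.04 ]
scene yellow 126 [243. 202.] [0.424  0.1073 0.0629] [0.394 0.068 0.024] [0.46  0.155 0.098]
scene yellow 108 [222. 207.] [0.3789 0.1477 0.0337] [0.361 0.137 0.024] [0.403 0.162 0.038]
scene beam 16 [232. 167.] [0.476  0.2403 0.0656] [0.467 0.236 0.062] [0.485 0.246 0.069]
scene beam 25 [215. 178.] [0.4084 0.2287 0.0685] [0.402 0.218 0.061] [0.416 0.24  0.073]
scene beam 59 [226. 189.] [0.4081 0.1699 0.0694] [0.398 0.154 0.06 ] [0.424 0.19  0.073]
scene beam 47 [234. 203.] [0.4003 0.1129 0.0689] [0.394 0.1   0.061] [0.416 0.135 0.074]
side red 37 [0.4104 0.1776 0.1069] [0.406 0.173 0.094] [0.415 0.187 0.115]
side red 103 [0.3722 0.1285
[... 825 characters left out ...]
0.0917] [0.341 0.122 0.073] [0.399 0.14  0.094]
wrist red 7 [0.4065 0.1784 0.0973] [0.406 0.175 0.096] [0.408 0.182 0.099]
wrist handle 194 ((0.4116875231266022, 0.2050684243440628), (0.029539182782173157, 0.009215540252625942), 84.99082946777344)
wrist green 325 [344. 208.] [0.3833 0.1974 0.035 ] [0.366 0.186 0.029] [0.407 0.21  0.038]
wrist yellow 172 [316. 208.] [0.3786 0.155  0.0351] [0.362 0.149 0.033] [0.402 0.162 0.038]
wrist beam 1295 [393. 237.] [0.4231 0.2655 0.0689] [0.402 0.217 0.058] [0.476 0.334 0.074]
wrist beam 449 [326. 236.] [0.4069 0.1622 0.0689] [0.397 0.143 0.057] [0.421 0.19  0.072]
wrist beam 74 [291. 233.] [0.3979 0.1146 0.0686] [0.393 0.109 0.063] [0.412 0.122 0.072]
```

View pics/f.png

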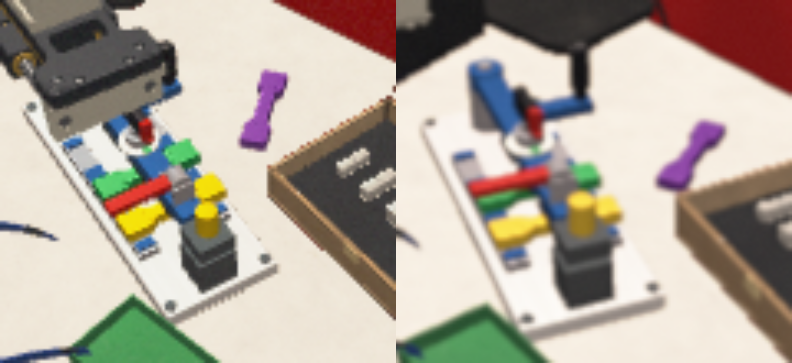

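The lever is level at 91–92 mm, the nut is at its mark, the pin is down and both bars are seated. No orange bar is anywhere in view, so I hand in.

```bash
python3 -c "
from station import order
print(order.hand_in())"
```

```text
the job is handed in; nothing more can be done
None
```

The job is handed in, with no verdict returned: the yellow and green bars (the only two found) are in seats 1 and 2, the bridge is home, the pin is down, the nut is at its mark, and the lever was clamped last. I checked these positions in the camera images but could not measure the pad forces.

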